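# Load the sieve shaker and throw its locking toggle

### The arm

A 6-joint arm with a two-finger parallel gripper is mounted at the origin on a cart in front of the work surface, level with it; the furniture and walls round the work are solid. World frame = base frame: x ahead of the robot, y to its left, z up, the work surface at z = 0. Lengths are in m, angles in rad, forces in N, time in s.
With the tool pointing down it reaches from about 0.3 to 0.875 m from the base axis. Payload 6.4 kg.
Tool frame: the origin (TCP) lies at the centre of the arm's flange, where the gripper is bolted on; the fingertips stand 173 mm ahead of it and the grasp point (between the pads) lies 155 mm ahead of it; z points along the fingers, x is the direction in which the jaws open and shut, and the axes are right-handed (so a half turn about z gives the same grasp; the last joint's range is limited). The gripper opens to 85 mm and grips with 20 to 120 N. Pads are 22 mm wide; open, the fingers measure 114 mm over their backs; the gripper's body (76 mm by 85 mm) begins 54 mm behind the grasp point. The pads swing forward as they close: fully open they stand 13 mm farther back than shut.
Start: joints at [0.92, 0.181, 1.607, -0, 1.354, -0.206], TCP at [0.247, 0.519, 0.405] pointing down, gripper open.
Joint ranges: [-2.99, 2.99], [-0.89, 2.07], [0.3, 2.58], [-1.14, 4.28], [0, 2.63], [-3.12, 3.12]. Speed limits (rad/s): [2.57, 2.57, 3.01, 3.14, 3.14, 3.14].

### API

Orientations are given as a unit quaternion [w, x, y, z].
In Python, from bench import ctrl gives the robot as it stands. The module is installed in compiled form; this text tells all that it offers.
- The arm moves only by the tool move_arm, never from a script. Its argument "moves" is a list of rows, each an object of numbers: "gripper": the opening in per cent of the stroke, from 0 (shut) to 100 (fully open); "x", "y", "z": the shift along the tool's x, y, z in cm; "roll": the turn about the tool's z in degrees. In form: [{"gripper": .., "x": .., "y": .., "z": .., "roll": ..}, ...]. A call has 1 to 5 rows; each row shifts and turns the commanded pose from where the row before left it, along the tool's axes as they then stand; what a row does not reach is not made up. A row lasts 1/8 s, in which the tool goes at most 62.5 mm and 10.7 degrees, less where a joint would pass 70% of its speed; a pose out of reach is approached as far as the arm can. A call is refused whole if a number of a shift passes 6.25 or a number of a turn 10.7, either way. A call with a gripper value outside its range is refused whole. The fingers move at their own pace and stop on an object; the grip force is fixed at half the most. Time passes only in rows, so rows that do not move let the fingers close. It gives the time, the measured TCP pose, the force and the opening at its end, in the units of the state.
- ctrl.get_obs(): the state, without advancing time (a new reading comes with each control period).
- ctrl.camera(name): name is "scene" or "top"; returns a dict with "img" (384x512x3 uint8, red, green, blue), "fx", "fy", "cx", "cy" (pixels), "world_from_camera" (4x4, takes a point from camera to world coordinates). Camera axes: x right, y up, looking along -z (the intrinsics and any distortion apply to the point x, -y, -z); pixel columns grow to the right and rows downward; lengths in m; the calibration is good to about 2 mm. A picture is of the moment at which its call begins. There is no depth.
- ctrl.hand_in(): hands the job in, once; it reports no verdict.
The state is a dict: "time_s": time; "q": joint angles; "dq": joint speeds; "joint_efforts": joint torques, N m; "eef_pos": TCP position; "eef_rot": TCP orientation; "wrist_force": force on the tool from outside, world axes, zero at the start; "torque": the same for the moment, N m; "opening": opening from 0.0 (shut) to 1.0 (fully open).
Only numpy, scipy, OpenCV 4.12 (cv2) and the standard library are available. Lean on these libraries where they do the work, as an engineer would, in place of code of your own. Each camera call takes 0.05 s, during which the arm holds its last target. There are 200 camera calls.

### The job

Get the soil-sieve shaker running: nest the loose steel sieve squarely on top of the sieve stack on the shaker and let go of it, and only then switch the shaker on. Its toggle is a locking one: lift the black collar on the lever before the lever will move, swing the lever from leaning back to leaning fully forward, and let the collar drop home so that it locks again. Do not drag or tip the shaker, and leave the other things where they are.

Things in the scene. Friction and masses are not known exactly. Their poses are not given: they have to be found in the camera images.
- shaker: grey sieve shaker, case 150 (x) by 260 mm (y), top 50 mm above the table, about 3 kg, standing loose on rubber feet (a side force at the toggle above about 15 N tips it). Origin: centre of underside, z up, front is -x. Left half (+y): pan and first sieve clamped as one stack, axis at (0, 65 mm), rim 133 mm above the table. Right half (-y): the locking toggle.
- stack_seat (a point): where the underside centre of the loose sieve lies when it is fully nested: on the stack's axis, 10 mm below the stack's top rim, 123 mm above the table (rim inner diameter 52 mm, outer 60 mm); its axes are the shaker's
- sieve: the loose steel sieve, open round vessel like those on the stack, about 150 g: 60 mm outside diameter, 44 mm tall, wall 4 mm; its lowest 10 mm is a narrower skirt (48 mm, 44 mm at the edge) that enters the 52 mm rim below until the shoulder rests on that rim. Origin: centre of underside, z up. Grip across the outside with the finger ends over 10 mm above its underside, to clear the rim below.
- toggle_pivot (a point): the lever's pivot, 52 mm above the table, 75 mm right (-y) of the shaker's centre; axes are the shaker's; the lever swings in its x-z plane. Two 4 mm guard fins stand upright at y = +-28 mm from here, 64 mm long in x, tops 28 mm above this point: one finger goes in front of the collar and one behind it, between the fins.
- lever (a joint): lever angle: 0 = off, leaning back 0.4 rad from vertical to the shaker's +x; 0.8 = on, leaning 0.4 rad to its -x (hard stops at both; friction 0.04 N m). With the collar down the lever is locked at either end (play about 0.05 rad). Steel lever 70 mm long from the pivot, 8 mm thick, 12 mm button at the tip.
- collar (a joint): lift of the collar along the lever: 0 = down (locked), 0.012 = pulled up to its stop. A spring pulls it back with 3 N at the bottom, 6 N at the top; the lever is free only above about 0.0085, and the collar can drop home only when the lever is within about 0.05 rad of an end.
- collar_grip (a point): where to pinch: on the axis of the black ribbed collar, 41 mm from the pivot along the lever when down, moving with the collar. The collar is 22 mm thick, reaches 13 mm below and 10 mm above this point, with a lip 25 mm wide in its top 4 mm. z axis along the lever toward its tip, y axis along the hinge.
- specimen_jar: white-lidded jar 56 mm across, 72 mm tall, origin under its centre: leave alone
- objective_case: small white pot with black lid, 33 mm across, 49 mm tall, origin under its centre: leave alone
- petri: clear petri dish 61 mm across, 15 mm tall, origin under its centre: leave alone
- dropper: amber dropper bottle with black bulb, 33 mm across, 100 mm tall, origin under its centre: leave alone
- lab_timer: count-down timer 55x66x34 mm, origin under its centre: leave alone
Not all that is in view belongs to the job. Leave any purple or yellow look-alike of the sieve alone.

How it is judged:
By the outcome, as a careful person would: the job done as asked, in the order asked, and still so for the second after the job is handed in, with the robot touching nothing.
It also fails if it takes over 61 s, if anything falls off the work surface, if the arm or the gripper's body presses on something with over 40 N, if the wrist force passes 120 N, or if a joint passes its speed limit or range.

## Working session

There is one attempt and no reset: what is moved stays moved. The work goes in short steps, Python scripts to look and compute and a tool call to move; the robot and the scene stay as the last step left them, time stands still between calls to the robot, and variables do not carry over. Pictures are saved under pics/ and viewed, about 8 in all and at most 12, crops included, and the job is handed in when it is done.

Besides the shell and the picture viewer there is one more tool, called as name(argument=value, ...) on one line, values as JSON. move_arm: Moves the arm, as the interface text tells. Its arguments: {"type":"object","properties":{"moves":{"type":"array","items":{"type":"object","properties":{"gripper":{"type":"number"},"x":{"type":"number"},"y":{"type":"number"},"z":{"type":"number"},"roll":{"type":"number"}}}}},"required":["moves"]}

```bash
mkdir -p pics
cat > h.py <<'E'
import numpy as np, cv2
from bench import ctrl
def snap(n,tag):
    c=ctrl.camera(n); cv2.imwrite(f'pics/{tag}.png',c['img'][:,:,::-1]); np.savez(f'pics/{tag}.npz',**{k:v for k,v in c.items()}); return c
def load(tag): return dict(np.load(f'pics/{tag}.npz',allow_pickle=True))
def ray(c,u,v):
    d=np.array([(u-c['cx'])/c['fx'],-(v-c['cy'])/c['fy'],-1.]); T=c['world_from_camera']; return T[:3,3],T[:3,:3]@d
def onz(c,u,v,z):
    o,d=ray(c,u,v); return o+d*(z-o[2])/d[2]
def proj(c,p):
    T=c['world_from_camera']; q=T[:3,:3].T@(np.array(p)-T[:3,3]); return np.array([c['cx']-c['fx']*q[0]/q[2],c['cy']+c['fy']*q[1]/q[2]])
E
python3 - <<'E'
from h import *
for n in('scene','top'):
    c=snap(n,n+'0'); print([k for k in c],c['fx'],c['fy'],c['cx'],c['cy']);print(c['world_from_camera'].round(3))
o=ctrl.get_obs(); print(o)
a,b=load('scene0')['img'],load('top0')['img']
E
```

```text
['img', 'fx', 'fy', 'cx', 'cy', 'world_from_camera'] 425.9947884633551 425.9947884633551 260.631630299647 189.40671035290544
[[ 0.564  0.484 -0.67  -0.363]
 [-0.826  0.348 -0.443 -0.671]
 [ 0.019  0.803  0.596  0.916]
 [ 0.     0.     0.     1.   ]]
['img', 'fx', 'fy', 'cx', 'cy', 'world_from_camera'] 438.75914606192316 438.75914606192316 254.42935398513347 191.54242602403576
[[-0.033  0.977 -0.212  0.233]
 [-0.999 -0.033  0.003 -0.05 ]
 [-0.004  0.212  0.977  1.571]
 [ 0.     0.     0.     1.   ]]
{'time_s': 0.1, 'q': array([ 9.19665203e-01,  1.81498433e-01,  1.60789092e+00,  1.20888622e-05,
        1.35379840e+00, -2.06292248e-01]), 'dq': array([ 6.31873143e-04, -1.52419627e-03, -1.59200394e-03,  5.10987623e-04,
        7.74742895e-05, -1.68362360e-03]), 'joint_efforts': array([ 4.34390222e-04, -4.45874655e+01, -3.52238452e+01, -3.15138877e-04,
        4.08567095e-03, -3.90585944e-05]), 'eef_pos': array([0.24727285, 0.51887353, 0.40386446]), 'eef_rot': array([ 2.72950584e-04,  8.45669525e-01,  5.33706304e-01, -7.49410128e-04]), 'wrist_force': array([-0.4174232 ,  0.30803659, -0.78206852]), 'torque': array([-0.02184319, -0.01694088, -0.02977635]), 'opening': 0.9995238915870397}
```

View pics/scene0.png

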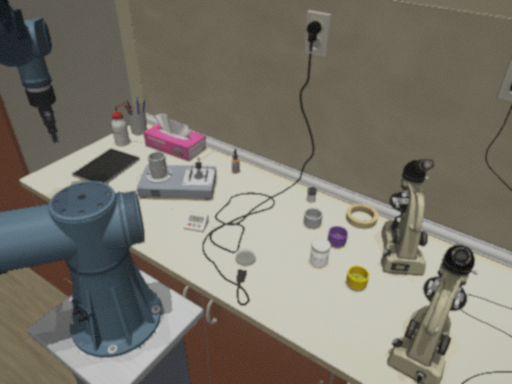

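View pics/top0.png

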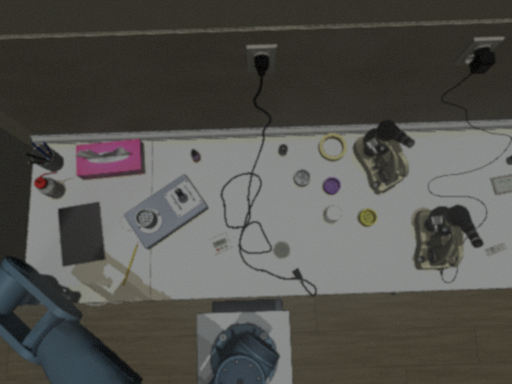

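The scene view shows the grey sieve at about (313,217) and the shaker at (178,182), with the stack at (157,165) and the toggle at (200,172). In the top view the sieve is at (302,178) and the shaker at (166,211), turned about 30°. The objective case is close behind the sieve, at (283,150). Next I'll look at enlarged crops.

Run:
```python
from h import *
t=load('top0');s=load('scene0')
R=lambda c,u,v,w,h,k:cv2.resize(c['img'][v:v+h,u:u+w],None,fx=k,fy=k,interpolation=cv2.INTER_CUBIC)
a=R(t,115,165,100,90,4);b=R(t,270,135,100,90,4);c=R(s,130,140,100,70,4);d=R(s,285,175,100,70,4)
im=np.vstack([np.hstack([a,b])[:300],np.hstack([c,d])])
cv2.imwrite('pics/crop1.png',im[:,:,::-1])
for p in [(166,211,.05),(148,218,.133),(302,178,.044),(283,150,.049),(332,186,.044)]: print(onz(t,*p).round(3))
```

```text
[0.503 0.258 0.05 ]
[0.467 0.301 0.133]
[ 0.608 -0.227  0.044]
[ 0.713 -0.163  0.049]
[ 0.575 -0.332  0.044]
```

View pics/crop1.png

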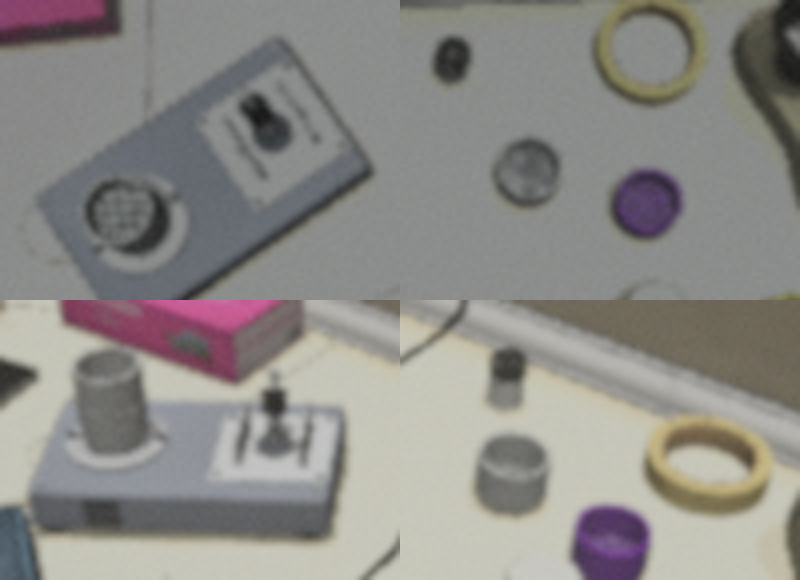

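The crops show the loose sieve at top px (302,178). The lever leans back, upper-left in the top view. The stack rim is at top px (147,217).

Run:
```python
from h import *
t=load('top0');s=load('scene0')
def comp(mask,u,v):
    n,l,st,ce=cv2.connectedComponentsWithStats(mask.astype(np.uint8)); k=l[int(v),int(u)]
    return l==k,st[k],ce[k]
# sieve silhouettes: darker than table
for nm,c,(u,v),box in(('top',t,(302,178),(285,160,320,196)),('scene',s,(313,217),(298,200,330,236))):
    x0,y0,x1,y1=box; g=c['img'].astype(int).sum(2)/3; sub=g[y0:y1,x0:x1]; bg=np.median(np.r_[sub[0],sub[-1]]); 
    m=np.zeros(g.shape,bool); m[y0:y1,x0:x1]=sub<bg-18
    cs,_=cv2.findContours(m.astype(np.uint8),0,1); k=max(cs,key=cv2.contourArea); (ex,ey),ax,an=cv2.minAreaRect(k); h=cv2.convexHull(k); M=cv2.moments(h)
    ce=(M['m10']/M['m00'],M['m01']/M['m00'])
    print(nm,bg,ce,cv2.boundingRect(k),onz(c,*ce,.022).round(4))
# shaker top: bluish
im=t['img'].astype(int); print('cols',im[200,165],im[230,150],im[180,100],im[195,190])
hsv=cv2.cvtColor(t['img'],cv2.COLOR_RGB2HSV)
m=((im[:,:,2]-im[:,:,0])>8); m[:165]=0;m[255:]=0;m[:,:115]=0;m[:,215:]=0
cs,_=cv2.findContours(m.astype(np.uint8),0,1); k=max(cs,key=cv2.contourArea); r=cv2.minAreaRect(k);P=cv2.boxPoints(r);print(r,P)
W=np.array([onz(t,*p,.05)[:2] for p in P]);print(W.round(4),np.linalg.norm(np.diff(W,axis=0),axis=1),W.mean(0))
o=cv2.resize(t['img'][165:255,115:215],None,fx=6,fy=6,interpolation=cv2.INTER_CUBIC);mm=cv2.resize(m[165:255,115:215].astype(np.uint8)*255,None,fx=3,fy=3)
cv2.imwrite('pics/crop2.png',o[:,:,::-1]);
```

```text
top 139.33333333333334 (301.23891273247494, 177.8519313304721) (293, 169, 17, 19) [ 0.6137 -0.2267  0.022 ]
scene 193.66666666666666 (312.4434824434824, 218.57912457912454) (303, 208, 20, 22) [ 0.6096 -0.2309  0.022 ]
cols [102 106 112] [133 135 135] [138 136 132] [125 126 124]
((165.11537170410156, 210.92306518554688), (40.49311065673828, 72.94306945800781), 56.30992889404297) [[123.53846 214.3077 ]
 [184.23074 173.84615]
 [206.69229 207.53844]
 [146.      247.99998]]
[[0.4962 0.4073]
 [0.6358 0.1943]
 [0.5105 0.1151]
 [0.3757 0.3261]] [0.25464874 0.14816767 0.25044116] [0.50455798 0.26066837]
```

View pics/crop2.png

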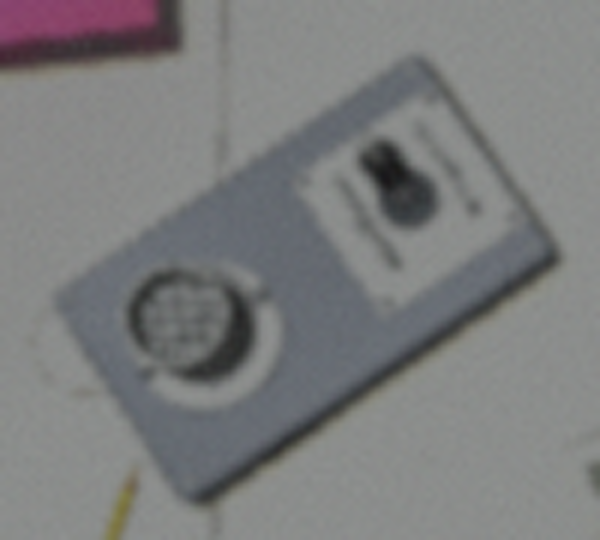

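```bash
cat >> h.py <<'E'
from scipy.spatial.transform import Rotation as Ro
def st():
    o=ctrl.get_obs(); w=o['eef_rot']; R=Ro.from_quat([w[1],w[2],w[3],w[0]]).as_matrix(); return o,R,o['eef_pos']
def to(tgt,yaw=None):
    o,R,p=st(); a=np.degrees(np.arctan2(R[1,0],R[0,0]))
    print('t',round(o['time_s'],2),'pos',p.round(4),'xang',a.round(2),'zax',R[:,2].round(4),'F',o['wrist_force'].round(1),'op',round(o['opening'],3))
    r=0 if yaw is None else (a-yaw+90)%180-90
    Rn=R@Ro.from_euler('z',r,degrees=True).as_matrix()
    print('roll',round(r,2),'shift after roll cm',((np.array(tgt)-p)@Rn*100).round(2))
E
python3 - <<'E'
from h import *
s=load('scene0');t=load('top0')
print('rim scene',onz(s,156.6,156.8,.133),'rim top',onz(t,144.8,217.2,.133))
psi=np.radians(33);c=np.array([.5045,.2607]);ex=np.array([np.cos(psi),np.sin(psi)]);ey=np.array([-ex[1],ex[0]])
piv=c-.075*ey;tip=np.r_[piv+ex*.07*np.sin(.4),.052+.07*np.cos(.4)];print('seat',c+.065*ey,'piv',piv,'tip',tip,'tip px',proj(s,tip),proj(t,tip), 'tip scene',onz(s,198,158.5,tip[2]))
to([.6115,-.229,.40],33)
E
```

```text
rim scene [0.4642986  0.30543196 0.133     ] rim top [0.4697691  0.31152532 0.133     ]
seat [0.46909846 0.31521359] piv [0.54534793 0.19779971] tip [0.56820949 0.21264618 0.11647427] tip px [197.78393189 156.30579569] [175.67168416 188.34670007] tip scene [0.55783368 0.2026212  0.11647427]
t 0.1 pos [0.2473 0.5189 0.4039] xang 64.51 zax [-0.001  -0.0013 -1.    ] F [-0.4  0.3 -0.8] op 1.0
roll 31.51 shift after roll cm [-10.18  82.56   0.45]
```

move_arm(moves=[{"roll": 10.5}, {"roll": 10.5}, {"roll": 10.5}, {"x": -0.8, "y": 5.9}, {"x": -0.8, "y": 5.9}])

```text
validation failed for argument at $.mo...
```

move_arm(moves=[{"x": -0.8, "y": 5.9}, {"x": -0.8, "y": 5.9}, {"x": -0.8, "y": 5.9}, {"x": -0.8, "y": 5.9}, {"x": -0.8, "y": 5.9}])

```text
validation failed for argument at $.mo...
```

move_arm(moves=[{"x": -0.8, "y": 5.9}, {"x": -0.8, "y": 5.9}, {"x": -0.8, "y": 5.9}, {"x": -0.8, "y": 5.9}, {"x": -0.7, "y": 5.9}])

```text
validation failed for argument at $.mo...
```

Run:
```python
from h import *
to([.6115,-.229,.26],33)
```

```text
t 0.1 pos [0.2473 0.5189 0.4039] xang 64.51 zax [-0.001  -0.0013 -1.    ] F [-0.4  0.3 -0.8] op 1.0
roll 31.51 shift after roll cm [-10.16  82.55  14.45]
```

move_arm(moves=[{"gripper": 100, "x": 0, "y": 0, "z": 0, "roll": 10.5}, {"gripper": 100, "x": 0, "y": 0, "z": 0, "roll": 10.5}, {"gripper": 100, "x": 0, "y": 0, "z": 0, "roll": 10.5}, {"gripper": 100, "x": -0.8, "y": 5.9, "z": 0, "roll": 0}, {"gripper": 100, "x": -0.8, "y": 5.9, "z": 0, "roll": 0}])

```text
time_s: 0.72
eef_pos: [0.2983, 0.4104, 0.404]
eef_rot: [0.0, 0.958, 0.285, -0.0]
wrist_force: [0.9, -0.3, 0.4]
opening: 0.997
```

move_arm(moves=[{"gripper": 100, "x": -0.7, "y": 5.9, "z": 0, "roll": 0}, {"gripper": 100, "x": -0.7, "y": 5.9, "z": 0, "roll": 0}, {"gripper": 100, "x": -0.7, "y": 5.9, "z": 0, "roll": 0}, {"gripper": 100, "x": -0.7, "y": 5.9, "z": 0, "roll": 0}, {"gripper": 100, "x": -0.7, "y": 5.9, "z": 0, "roll": 0}])

```text
time_s: 1.35
eef_pos: [0.43, 0.1431, 0.4046]
eef_rot: [-0.0, 0.959, 0.284, 0.0]
wrist_force: [-0.0, 0.2, -0.1]
opening: 1.001
```

move_arm(moves=[{"gripper": 100, "x": -0.7, "y": 5.9, "z": 0, "roll": 0}, {"gripper": 100, "x": -0.7, "y": 5.9, "z": 0, "roll": 0}, {"gripper": 100, "x": -0.7, "y": 5.9, "z": 0, "roll": 0}, {"gripper": 100, "x": -0.7, "y": 5.9, "z": 0, "roll": 0}, {"gripper": 100, "x": -0.7, "y": 5.9, "z": 0, "roll": 0}])

```text
time_s: 1.98
eef_pos: [0.5615, -0.1234, 0.4043]
eef_rot: [-0.0, 0.959, 0.284, -0.0]
wrist_force: [-0.2, 0.7, 1.0]
opening: 1.0
```

move_arm(moves=[{"gripper": 100, "x": -0.7, "y": 5.9, "z": 0, "roll": 0}, {"gripper": 100, "x": -0.7, "y": 5.9, "z": 0, "roll": 0}, {"gripper": 100, "x": 0, "y": 0, "z": 0, "roll": 0}])

```text
time_s: 2.35
eef_pos: [0.6141, -0.2321, 0.4027]
eef_rot: [-0.0, 0.959, 0.282, -0.001]
wrist_force: [-1.8, 1.4, -0.2]
opening: 1.0
```

Run:
```python
from h import *
to([.6115,-.229,.26],33)
snap('scene','scene1')
```

```text
t 2.35 pos [ 0.6141 -0.2321  0.4027] xang 32.77 zax [-1.7e-03  2.0e-04 -1.0e+00] F [-1.8  1.4 -0.2] op 1.0
roll -0.23 shift after roll cm [-0.03 -0.38 14.27]
```

move_arm(moves=[{"gripper": 100, "x": 0, "y": -0.4, "z": 5, "roll": 0}, {"gripper": 100, "x": 0, "y": 0, "z": 5, "roll": 0}, {"gripper": 100, "x": 0, "y": 0, "z": 5, "roll": 0}, {"gripper": 100, "x": 0, "y": 0, "z": 0, "roll": 0}])

```text
time_s: 2.9
eef_pos: [0.6092, -0.2222, 0.25]
eef_rot: [-0.004, 0.959, 0.285, -0.003]
wrist_force: [0.2, -0.1, -1.0]
opening: 1.003
```

Run:
```python
from h import *
to([.6115,-.229,.188],33)
s=snap('scene','scene2');t=snap('top','top2')
R=lambda c,u,v,w,h,k:cv2.resize(c['img'][v:v+h,u:u+w],None,fx=k,fy=k,interpolation=cv2.INTER_CUBIC)
cv2.imwrite('pics/crop3.png',np.hstack([R(s,270,150,100,100,4),R(t,255,130,100,100,4)])[:,:,::-1])
```

```text
t 2.9 pos [ 0.6092 -0.2222  0.25  ] xang 33.08 zax [-0.0089  0.0055 -0.9999] F [ 0.2 -0.1 -1. ] op 1.003
roll 0.08 shift after roll cm [-0.15  0.75  6.2 ]
```

View pics/crop3.png

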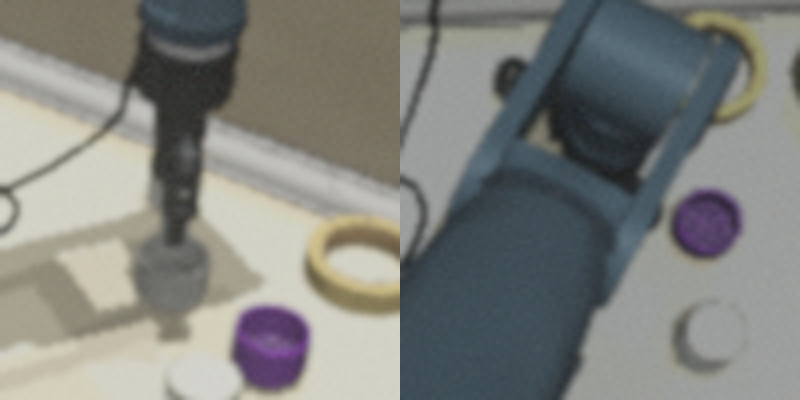

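The scene crop shows the gripper right over the sieve, with its fingers above the rim. I'll let it settle before correcting.

move_arm(moves=[{"gripper": 100, "x": 0, "y": 0, "z": 0, "roll": 0}, {"gripper": 100, "x": 0, "y": 0, "z": 0, "roll": 0}])

```text
time_s: 3.25
eef_pos: [0.6122, -0.225, 0.2573]
eef_rot: [0.001, 0.959, 0.284, 0.001]
wrist_force: [-0.8, -0.2, 0.2]
opening: 1.0
```

Run:
```python
from h import *
to([.6115,-.229,.188],33)
```

```text
t 3.25 pos [ 0.6122 -0.225   0.2573] xang 33.02 zax [ 0.0035 -0.002  -1.    ] F [-0.8 -0.2  0.2] op 1.0
roll 0.02 shift after roll cm [-0.29  0.27  6.93]
```

move_arm(moves=[{"gripper": 100, "x": -0.2, "y": 0.3, "z": 2.5, "roll": 0}, {"gripper": 100, "x": 0, "y": 0, "z": 2, "roll": 0}, {"gripper": 100, "x": 0, "y": 0, "z": 1.5, "roll": 0}, {"gripper": 100, "x": 0, "y": 0, "z": 0.6, "roll": 0}, {"gripper": 100, "x": 0, "y": 0, "z": 0, "roll": 0}])

```text
time_s: 3.88
eef_pos: [0.6113, -0.2282, 0.1883]
eef_rot: [-0.0, 0.959, 0.284, -0.0]
wrist_force: [0.2, 0.3, 0.3]
opening: 0.999
```

move_arm(moves=[{"gripper": 100, "x": 0, "y": 0, "z": 0, "roll": 0}, {"gripper": 100, "x": 0, "y": 0, "z": 0, "roll": 0}])

```text
time_s: 4.12
eef_pos: [0.6117, -0.2284, 0.1895]
eef_rot: [0.0, 0.959, 0.284, 0.0]
wrist_force: [0.5, 0.6, 0.7]
opening: 0.996
```

Run:
```python
from h import *
to([.6115,-.229,.188],33)
```

```text
t 4.12 pos [ 0.6117 -0.2284  0.1895] xang 33.02 zax [ 1.1e-03 -7.0e-04 -1.0e+00] F [0.5 0.6 0.7] op 0.996
roll 0.02 shift after roll cm [-0.05  0.04  0.15]
```

move_arm(moves=[{"gripper": 0, "x": 0, "y": 0, "z": 0, "roll": 0}, {"gripper": 0, "x": 0, "y": 0, "z": 0, "roll": 0}, {"gripper": 0, "x": 0, "y": 0, "z": 0, "roll": 0}, {"gripper": 0, "x": 0, "y": 0, "z": 0, "roll": 0}, {"gripper": 0, "x": 0, "y": 0, "z": 0, "roll": 0}])

```text
time_s: 4.75
eef_pos: [0.6119, -0.2285, 0.1898]
eef_rot: [0.001, 0.959, 0.284, 0.001]
wrist_force: [-0.1, 0.6, 5.6]
opening: 0.676
```

move_arm(moves=[{"gripper": 0, "x": 0, "y": 0, "z": -1, "roll": 0}, {"gripper": 0, "x": 0, "y": 0, "z": -3, "roll": 0}, {"gripper": 0, "x": 0, "y": 0, "z": -4, "roll": 0}, {"gripper": 0, "x": 0, "y": 0, "z": -5, "roll": 0}, {"gripper": 0, "x": 0, "y": 0, "z": -5, "roll": 0}])

```text
time_s: 5.38
eef_pos: [0.6109, -0.2281, 0.3698]
eef_rot: [-0.001, 0.959, 0.284, -0.001]
wrist_force: [0.1, -0.2, -2.1]
opening: 0.678
```

Run:
```python
from h import *
to([.467,.310,.39],33)
s=snap('scene','scene3')
cv2.imwrite('pics/crop4.png',cv2.resize(s['img'][100:260,230:400],None,fx=3,fy=3)[:,:,::-1])
```

```text
t 5.38 pos [ 0.6109 -0.2281  0.3698] xang 33.01 zax [-1.3e-03  7.0e-04 -1.0e+00] F [ 0.1 -0.2 -2.1] op 0.678
roll 0.01 shift after roll cm [ 17.24 -52.97  -1.96]
```

View pics/crop4.png

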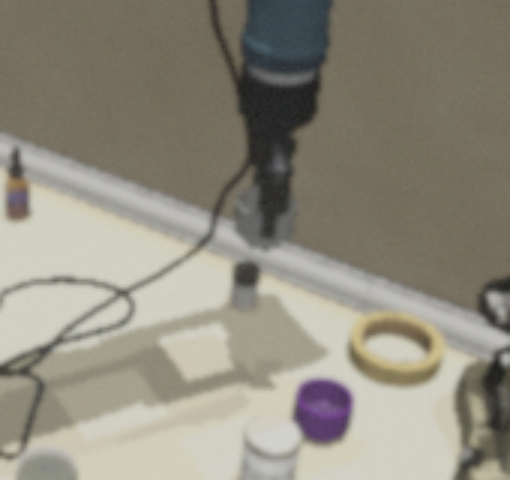

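The sieve is gripped and lifted (crop ~(265,215), opening 0.68). Now I'll carry it over the stack.

move_arm(moves=[{"gripper": 0, "x": 1.0, "y": -3, "z": -1, "roll": 0}, {"gripper": 0, "x": 1.7, "y": -5.3, "z": -1, "roll": 0}, {"gripper": 0, "x": 1.7, "y": -5.3, "z": 0, "roll": 0}, {"gripper": 0, "x": 1.7, "y": -5.3, "z": 0, "roll": 0}, {"gripper": 0, "x": 1.7, "y": -5.3, "z": 0, "roll": 0}])

```text
time_s: 6.05
eef_pos: [0.5439, 0.0187, 0.3885]
eef_rot: [-0.0, 0.959, 0.284, -0.0]
wrist_force: [0.5, -0.9, -1.5]
opening: 0.68
```

move_arm(moves=[{"gripper": 0, "x": 1.7, "y": -5.3, "z": 0, "roll": 0}, {"gripper": 0, "x": 1.7, "y": -5.3, "z": 0, "roll": 0}, {"gripper": 0, "x": 1.7, "y": -5.3, "z": 0, "roll": 0}, {"gripper": 0, "x": 1.7, "y": -5.3, "z": 0, "roll": 0}, {"gripper": 0, "x": 1.6, "y": -4, "z": 0, "roll": 0}])

```text
time_s: 6.68
eef_pos: [0.4767, 0.2761, 0.3885]
eef_rot: [-0.0, 0.959, 0.285, -0.0]
wrist_force: [0.5, 0.5, -1.3]
opening: 0.678
```

move_arm(moves=[{"gripper": 0, "x": 1, "y": -3.3, "z": 0, "roll": 0}, {"gripper": 0, "x": 0, "y": 0, "z": 0, "roll": 0}, {"gripper": 0, "x": 0, "y": 0, "z": 0, "roll": 0}, {"gripper": 0, "x": 0, "y": 0, "z": 0, "roll": 0}, {"gripper": 0, "x": 0, "y": 0, "z": 0, "roll": 0}])

```text
time_s: 7.3
eef_pos: [0.4689, 0.3064, 0.3887]
eef_rot: [0.0, 0.959, 0.283, 0.0]
wrist_force: [0.3, -0.8, -1.6]
opening: 0.68
```

Run:
```python
from h import *
to([.467,.310,.35],33)
```

```text
t 7.3 pos [0.4689 0.3064 0.3887] xang 32.93 zax [ 0.e+00 -1.e-04 -1.e+00] F [ 0.3 -0.8 -1.6] op 0.68
roll -0.07 shift after roll cm [ 0.04 -0.4   3.87]
```

move_arm(moves=[{"gripper": 0, "x": 0, "y": -0.4, "z": 2, "roll": 0}, {"gripper": 0, "x": 0, "y": 0, "z": 2.5, "roll": 0}, {"gripper": 0, "x": 0, "y": 0, "z": 0, "roll": 0}, {"gripper": 0, "x": 0, "y": 0, "z": 0, "roll": 0}, {"gripper": 0, "x": 0, "y": 0, "z": 0, "roll": 0}])

```text
time_s: 7.92
eef_pos: [0.4668, 0.3107, 0.3451]
eef_rot: [-0.0, 0.959, 0.284, 0.001]
wrist_force: [0.3, 0.2, -1.8]
opening: 0.68
```

Run:
```python
from h import *
to([.467,.310,.313],33)
s=snap('scene','scene4');t=snap('top','top4')
R=lambda c,u,v,w,h,k:cv2.resize(c['img'][v:v+h,u:u+w],None,fx=k,fy=k,interpolation=cv2.INTER_CUBIC)
cv2.imwrite('pics/crop5.png',np.hstack([R(s,125,90,75,110,5),R(t,110,165,75,110,5)])[:,:,::-1])
```

```text
t 7.92 pos [0.4668 0.3107 0.3451] xang 33.0 zax [ 2.1e-03  8.0e-04 -1.0e+00] F [ 0.3  0.2 -1.8] op 0.68
roll 0.0 shift after roll cm [-0.03  0.07  3.21]
```

View pics/crop5.png

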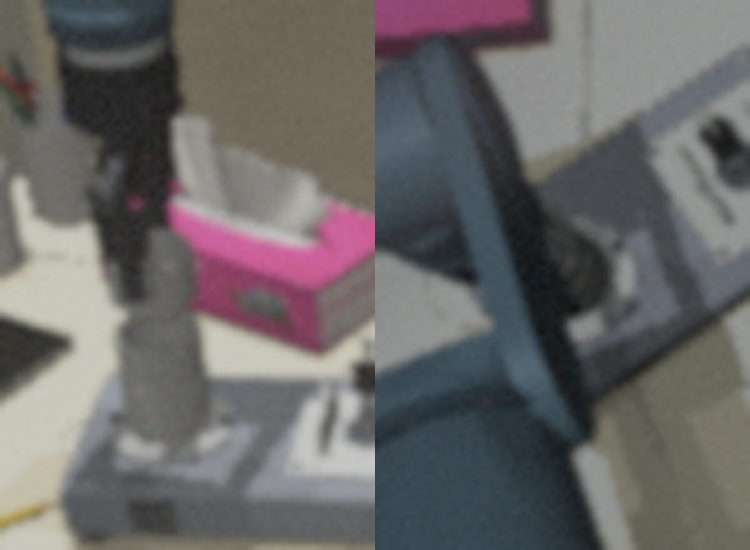

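Scene crop: the sieve hangs just over the stack. Its right edge is at about x=196, against about 204 for the stack, so it may sit a little to the left. I'll measure the edges.

Run:
```python
from h import *
s=load('scene4'); s0=load('scene0')
g=lambda c:cv2.GaussianBlur(c['img'],(0,0),.7).astype(float).sum(2)/3
def edge(G,v,u0,u1):
    r=np.abs(np.gradient(np.mean(G[v-1:v+2],0)))[u0:u1]; k=r.argmax(); w=r[max(0,k-2):k+3]; return u0+max(0,k-2)+(w*np.arange(len(w))).sum()/w.sum()
G=g(s)
print('stack',[(v,round(edge(G,v,144,154),1),round(edge(G,v,162,172),1)) for v in(160,163,166,169)])
print('sieve R',[(v,round(edge(G,v,158,170),1)) for v in(140,143,146,149)])
T=s['world_from_camera']
def axis(x,y,z):
    u,v=proj(s,[x,y,z]); d=-(T[:3,:3].T@(np.array([x,y,z])-T[:3,3]))[2]; return u.round(2),v.round(1),round(30e-3*s['fx']/d,2)
for z in(.12,.11,.10,.09): print('stack pred .467,.310',z,axis(.467,.31,z))
for z in(.165,.175,.185,.195): print('sieve pred at tcp',z,axis(.4668,.3107,z))
G0=g(s0);print('stack0',[(v,round(edge(G0,v,144,154),1),round(edge(G0,v,160,172),1)) for v in(157,160,163,166,169)])
```

```text
stack [(160, np.float64(148.0), np.float64(165.2)), (163, np.float64(148.1), np.float64(165.8)), (166, np.float64(148.0), np.float64(166.5)), (169, np.float64(148.8), np.float64(166.8))]
sieve R [(140, np.float64(163.5)), (143, np.float64(162.9)), (146, np.float64(164.0)), (149, np.float64(164.2))]
stack pred .467,.310 0.12 (np.float64(156.7), np.float64(159.3), np.float64(8.72))
stack pred .467,.310 0.11 (np.float64(157.06), np.float64(161.7), np.float64(8.69))
stack pred .467,.310 0.1 (np.float64(157.43), np.float64(164.1), np.float64(8.65))
stack pred .467,.310 0.09 (np.float64(157.79), np.float64(166.5), np.float64(8.62))
sieve pred at tcp 0.165 (np.float64(154.82), np.float64(147.9), np.float64(8.88))
sieve pred at tcp 0.175 (np.float64(154.44), np.float64(145.4), np.float64(8.92))
sieve pred at tcp 0.185 (np.float64(154.05), np.float64(142.8), np.float64(8.96))
sieve pred at tcp 0.195 (np.float64(153.66), np.float64(140.2), np.float64(9.0))
stack0 [(157, np.float64(148.2), np.float64(165.2)), (160, np.float64(147.9), np.float64(165.3)), (163, np.float64(148.1), np.float64(165.8)), (166, np.float64(148.0), np.float64(166.4)), (169, np.float64(149.0), np.float64(166.8))]
```

Laterally the sieve is about 1.5 mm off. In depth the two cameras' average agrees with the grip. I'll shift it and lower it slowly.

move_arm(moves=[{"gripper": 0, "x": 0, "y": -0.1, "z": 0.5, "roll": 0}, {"gripper": 0, "x": 0, "y": 0, "z": 0.7, "roll": 0}, {"gripper": 0, "x": 0, "y": 0, "z": 0.7, "roll": 0}, {"gripper": 0, "x": 0, "y": 0, "z": 0.4, "roll": 0}, {"gripper": 0, "x": 0, "y": 0, "z": 0.2, "roll": 0}])

```text
time_s: 8.65
eef_pos: [0.4657, 0.3119, 0.3222]
eef_rot: [0.0, 0.959, 0.284, -0.0]
wrist_force: [-14.5, -4.9, 35.4]
opening: 0.677
```

Run:
```python
from h import *
to([.4662,.3115,.313],33)
```

```text
t 8.65 pos [0.4657 0.3119 0.3222] xang 33.04 zax [-7.e-04 -2.e-04 -1.e+00] F [-14.5  -4.9  35.4] op 0.677
roll 0.04 shift after roll cm [0.02 0.06 0.92]
```

move_arm(moves=[{"gripper": 0, "x": 0, "y": 0, "z": -0.7, "roll": 0}, {"gripper": 0, "x": -0.3, "y": 0, "z": 0, "roll": 0}, {"gripper": 0, "x": 0, "y": 0, "z": 0, "roll": 0}, {"gripper": 0, "x": 0, "y": 0, "z": 0, "roll": 0}])

```text
time_s: 9.15
eef_pos: [0.4631, 0.3098, 0.325]
eef_rot: [0.0, 0.959, 0.284, -0.001]
wrist_force: [0.1, -1.0, -2.2]
opening: 0.677
```

move_arm(moves=[{"gripper": 0, "x": 0, "y": 0, "z": 0.4, "roll": 0}, {"gripper": 0, "x": 0, "y": 0, "z": 0.3, "roll": 0}, {"gripper": 0, "x": 0, "y": 0, "z": 0, "roll": 0}])

```text
time_s: 9.52
eef_pos: [0.4634, 0.3101, 0.3225]
eef_rot: [0.0, 0.959, 0.284, 0.0]
wrist_force: [-10.4, -3.9, 26.6]
opening: 0.681
```

Run:
```python
from h import *
to([.4662,.3115,.313],33)
```

```text
t 9.53 pos [0.4634 0.3101 0.3225] xang 33.04 zax [ 8.e-04 -0.e+00 -1.e+00] F [-10.4  -3.9  26.6] op 0.681
roll 0.04 shift after roll cm [0.3  0.04 0.95]
```

Run:
```python
from h import *
o=ctrl.get_obs();F,t=o['wrist_force'],o['torque'];print(F,t)
rz=-.19
ry=(t[0]+rz*F[1])/F[2]; rx=(rz*F[0]-t[1])/F[2]; print('contact rel',rx,ry,'jaw',rx*.839+ry*.545,'ey',rx*.545-ry*.839)
s=snap('scene','scene5');t=snap('top','top5')
R=lambda c,u,v,w,h,k:cv2.resize(c['img'][v:v+h,u:u+w],None,fx=k,fy=k,interpolation=cv2.INTER_CUBIC)
cv2.imwrite('pics/crop6.png',np.hstack([R(s,140,110,40,70,8),R(t,115,165,90,95,6)[:560]])[:,:,::-1])
```

```text
[-10.39886004  -3.91442644  26.63409575] [-1.15427514  2.33066413 -0.09337557]
contact rel -0.013324301718943587 -0.015413855940294574 jaw -0.019579640629654213 ey 0.005670480697082891
```

View pics/crop6.png

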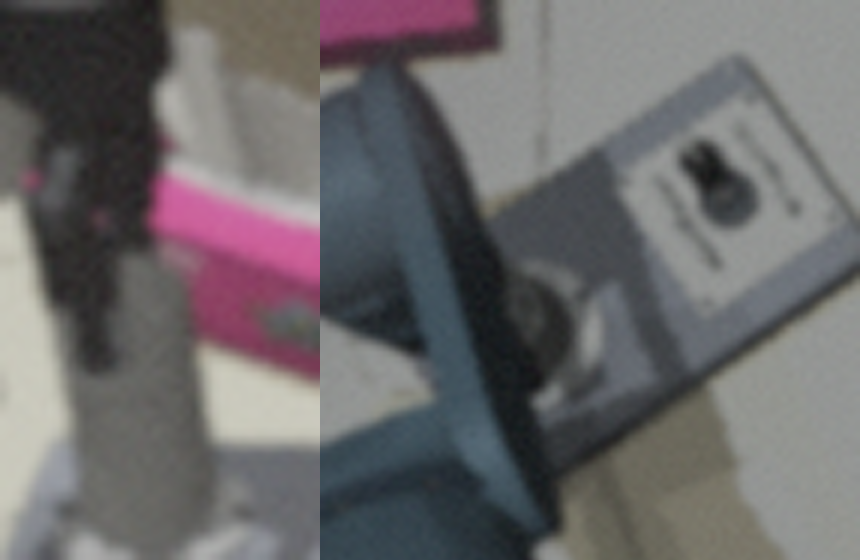

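The moment puts the contact 20 mm toward the −jaw side, so the sieve lies too far forward. I'll lift, shift +8 mm along the jaws, and probe gently.

move_arm(moves=[{"gripper": 0, "x": 0, "y": 0, "z": -0.7, "roll": 0}, {"gripper": 0, "x": 0.4, "y": -0.1, "z": 0, "roll": 0}, {"gripper": 0, "x": 0.4, "y": 0, "z": 0, "roll": 0}, {"gripper": 0, "x": 0, "y": 0, "z": 0, "roll": 0}, {"gripper": 0, "x": 0, "y": 0, "z": 0, "roll": 0}])

```text
time_s: 10.25
eef_pos: [0.4693, 0.3151, 0.3251]
eef_rot: [0.0, 0.959, 0.284, -0.001]
wrist_force: [0.1, -0.1, -1.6]
opening: 0.679
```

move_arm(moves=[{"gripper": 0, "x": 0, "y": 0, "z": 0.3, "roll": 0}, {"gripper": 0, "x": 0, "y": 0, "z": 0.2, "roll": 0}, {"gripper": 0, "x": 0, "y": 0, "z": 0.1, "roll": 0}, {"gripper": 0, "x": 0, "y": 0, "z": 0, "roll": 0}])

```text
time_s: 10.75
eef_pos: [0.4693, 0.3151, 0.3196]
eef_rot: [-0.0, 0.959, 0.284, -0.0]
wrist_force: [-0.3, -0.0, -1.0]
opening: 0.681
```

```bash
cat >> h.py <<'E'
def contact(rz=-.19):
    o=ctrl.get_obs();F,t=o['wrist_force'],o['torque']
    if abs(F[2])>5:
        ry=(t[0]+rz*F[1])/F[2]; rx=(rz*F[0]-t[1])/F[2]; print('torque',t.round(2),'contact jaw,ey mm',(1000*(rx*.839+ry*.545)).round(1),(1000*(rx*.545-ry*.839)).round(1))
E
python3 - <<'E'
from h import *
to([.4662,.3115,.313],33); contact()
E
```

```text
t 10.75 pos [0.4693 0.3151 0.3196] xang 33.02 zax [-1.e-04 -0.e+00 -1.e+00] F [-0.3 -0.  -1. ] op 0.681
roll 0.02 shift after roll cm [-0.46  0.13  0.66]
```

It goes in freely. I'll continue down.

move_arm(moves=[{"gripper": 0, "x": 0, "y": 0, "z": 0.2, "roll": 0}, {"gripper": 0, "x": 0, "y": 0, "z": 0.2, "roll": 0}, {"gripper": 0, "x": 0, "y": 0, "z": 0.1, "roll": 0}, {"gripper": 0, "x": 0, "y": 0, "z": 0, "roll": 0}])

```text
time_s: 11.25
eef_pos: [0.4694, 0.3151, 0.3146]
eef_rot: [-0.0, 0.959, 0.284, 0.0]
wrist_force: [-0.4, 1.0, -2.3]
opening: 0.684
```

Run:
```python
from h import *
to([.4662,.3115,.313],33); contact()
```

```text
t 11.25 pos [0.4694 0.3151 0.3146] xang 33.01 zax [ 0.e+00  1.e-04 -1.e+00] F [-0.4  1.  -2.3] op 0.684
roll 0.01 shift after roll cm [-0.47  0.13  0.16]
```

move_arm(moves=[{"gripper": 0, "x": 0, "y": 0, "z": 0.1, "roll": 0}, {"gripper": 0, "x": 0, "y": 0, "z": 0.1, "roll": 0}, {"gripper": 0, "x": 0, "y": 0, "z": 0.05, "roll": 0}, {"gripper": 0, "x": 0, "y": 0, "z": 0, "roll": 0}])

```text
time_s: 11.75
eef_pos: [0.4694, 0.3151, 0.3128]
eef_rot: [-0.0, 0.959, 0.284, 0.0]
wrist_force: [-2.7, -0.2, 4.8]
opening: 0.68
```

Run:
```python
from h import *
to([.4662,.3115,.313],33); contact()
```

```text
t 11.75 pos [0.4694 0.3151 0.3128] xang 33.02 zax [ 4.e-04  2.e-04 -1.e+00] F [-2.7 -0.2  4.8] op 0.68
roll 0.02 shift after roll cm [-0.47  0.13 -0.02]
```

The sieve is seated at the expected height, with light contact. I'll let go and rise.

move_arm(moves=[{"gripper": 100, "x": 0, "y": 0, "z": 0, "roll": 0}, {"gripper": 100, "x": 0, "y": 0, "z": 0, "roll": 0}, {"gripper": 100, "x": 0, "y": 0, "z": 0, "roll": 0}, {"gripper": 100, "x": 0, "y": 0, "z": -1, "roll": 0}, {"gripper": 100, "x": 0, "y": 0, "z": -3, "roll": 0}])

```text
time_s: 12.38
eef_pos: [0.4689, 0.3148, 0.3515]
eef_rot: [0.0, 0.959, 0.284, -0.002]
wrist_force: [0.2, -0.5, 0.2]
opening: 0.996
```

move_arm(moves=[{"gripper": 100, "x": 0, "y": 0, "z": -5, "roll": 0}, {"gripper": 100, "x": 0, "y": 5, "z": -4, "roll": 0}, {"gripper": 100, "x": 0, "y": 6, "z": 0, "roll": 0}, {"gripper": 100, "x": 0, "y": 6, "z": 0, "roll": 0}, {"gripper": 100, "x": 0, "y": 6, "z": 0, "roll": 0}])

```text
time_s: 13.0
eef_pos: [0.5948, 0.1216, 0.4424]
eef_rot: [0.0, 0.959, 0.284, 0.001]
wrist_force: [-0.3, 0.6, -0.5]
opening: 1.001
```

move_arm(moves=[{"gripper": 100, "x": 0, "y": 6, "z": 0, "roll": 0}, {"gripper": 100, "x": 0, "y": 6, "z": 0, "roll": 0}, {"gripper": 100, "x": 0, "y": 6, "z": 0, "roll": 0}, {"gripper": 100, "x": 0, "y": 0, "z": 0, "roll": 0}])

```text
time_s: 13.5
eef_pos: [0.6935, -0.0322, 0.4407]
eef_rot: [0.0, 0.96, 0.282, -0.0]
wrist_force: [-0.5, 1.1, -0.7]
opening: 1.003
```

Run:
```python
from h import *
to([.5455,.198,.35],33)
s=snap('scene','scene6');t=snap('top','top6')
R=lambda c,u,v,w,h,k:cv2.resize(c['img'][v:v+h,u:u+w],None,fx=k,fy=k,interpolation=cv2.INTER_CUBIC)
cv2.imwrite('pics/crop7.png',np.hstack([R(s,130,120,95,95,4),R(t,115,165,95,95,4)])[:,:,::-1])
im=t['img'].astype(int);m=((im[:,:,2]-im[:,:,0])>8); m[:165]=0;m[255:]=0;m[:,:115]=0;m[:,215:]=0
cs,_=cv2.findContours(m.astype(np.uint8),0,1); k=max(cs,key=cv2.contourArea); r=cv2.minAreaRect(k);print(r)
```

```text
t 13.5 pos [ 0.6935 -0.0322  0.4407] xang 32.72 zax [-1.e-04 -9.e-04 -1.e+00] F [-0.5  1.1 -0.7] op 1.003
roll -0.28 shift after roll cm [  0.14 -27.38   9.05]
((169.5, 209.5), (89.0, 89.0), 90.0)
```

View pics/crop7.png

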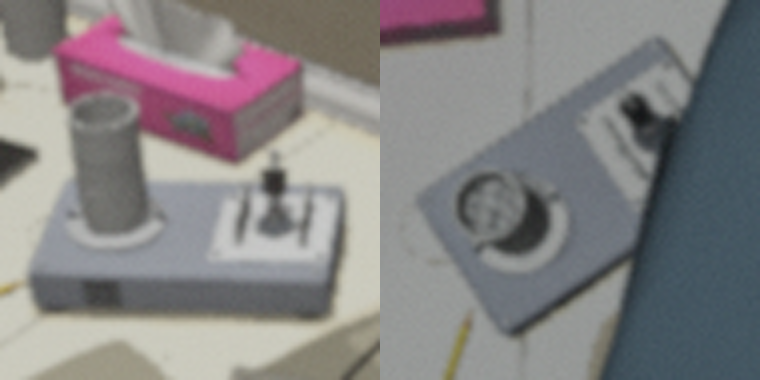

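Both crops show the new sieve nested level and coaxial on the stack, with the lever still leaning back and the shaker not moved. Next I'll refine the collar position from top0.

Run:
```python
from h import *
t=load('top0');s=load('scene6');s0=load('scene0')
for nm,c,b in(('top',t,(165,180,195,206)),('scene',s,(186,150,216,185)),('scene0',s0,(186,150,216,185))):
    x0,y0,x1,y1=b;g=c['img'].astype(int).sum(2)//3;sub=g[y0:y1,x0:x1]
    print(nm);print('\n'.join(''.join('%4d'%v for v in r) for r in sub[::1]) if nm=='top' else '')
    for th in(45,60,75):
        m=(sub<th).astype(np.uint8);n,l,stt,ce=cv2.connectedComponentsWithStats(m)
        for k in range(1,n):
            if stt[k,4]>6: u,v=ce[k]+[x0,y0];print(th,stt[k],u.round(1),v.round(1),onz(c,u,v,.092).round(4))
print(proj(t,[.5587,.2065,.0898]),proj(t,[.5682,.2126,.1165]),proj(t,[.5453,.1978,.052]))
```

```text
top
 138 139 140 141 141 140 139 132 127 113 105 103 105 104 106 105 102 104 108 114 114 111 106 101  93 111 130 140 139 140
 140 140 138 140 140 138 128 118 110 103 105 104 104 102 106 102 107 112 121 125 122 111 111 115 101 100 121 136 143 140
 139 140 138 136 131 127 117 105 103 106 104 104 106 105 105 107 113 125 132 138 131 124 126 130 118 101 105 126 136 140
 138 139 138 128 116 110 108 104 106 104 105 103 102 106 113 123 129 133 139 142 138 138 136 140 132 108  99 112 130 141
 138 132 126 113 107 103 105 107 103 106 106 105 108 116 127 134 137 137 138 135 135 138 140 138 136 124 105 102 121 136
 127 117 108 105 104 106 104 105 107 102 104 112 123 129 134 141 140 138 134 126 127 135 138 140 140 133 121 104 108 126
 115 105 104 102 104 106 104 106 107 107 108 116 129 137 139 138 140 139 133 123 117 127 137 141 141 137 129 112  99 109
 108 103 103 105 104 102 103 105 112 116 116 120 121 122 126 134 137 139 133 123 115 123 131 139 141 138 137 125 107  95
 105 103 104 104 105 107 109 112 120 124 118 113 100  90  93 110 127 137 136 130 124 119 127 136 138 141 137 136 121  99
 104 10
[... 1833 characters left out ...]
137 140 142 135 126 122 109 114 128 136 138 134 134 140 139 141 138 140 140 142 139 140 138 140
 105 108 103 105 108 122 133 140 140 138 136 131 121 109 111 127 138 140 141 141 140 141 138 139 139 141 140 140 141 139
45 [12 10  6  7 26] 179.6 193.3 [0.5557 0.2035 0.092 ]
60 [11  9 10 11 54] 180.5 194.5 [0.5517 0.2003 0.092 ]
75 [10  9 12 13 88] 181.0 195.3 [0.5488 0.1987 0.092 ]
scene

60 [11 14  3  4 11] 198.1 165.4 [0.5524 0.1997 0.092 ]
75 [11 13  4  6 19] 198.3 165.2 [0.5538 0.1999 0.092 ]
scene0

60 [11 14  3  4 11] 198.1 165.4 [0.5524 0.1997 0.092 ]
75 [11 13  4  6 20] 198.4 165.4 [0.5525 0.1986 0.092 ]
[178.82085527 192.66313121] [175.68389578 188.34731437] [183.11328155 198.52934888]
```

Run:
```python
from h import *
to([.558,.206,.30],33)
```

```text
t 13.6 pos [ 0.6922 -0.0284  0.4412] xang 32.93 zax [-5.e-04  5.e-04 -1.e+00] F [-0.   1.  -0.6] op 1.003
roll -0.07 shift after roll cm [  1.51 -26.96  14.14]
```

move_arm(moves=[{"gripper": 100, "x": 0, "y": -5.6, "z": 0, "roll": 0}, {"gripper": 100, "x": 0, "y": -5.6, "z": 0, "roll": 0}, {"gripper": 100, "x": 0, "y": -5.6, "z": 1, "roll": 0}, {"gripper": 100, "x": 0, "y": -5.6, "z": 3, "roll": 0}, {"gripper": 100, "x": 0, "y": -4.0, "z": 3, "roll": 0}])

```text
time_s: 14.22
eef_pos: [0.5462, 0.1962, 0.3723]
eef_rot: [-0.0, 0.958, 0.286, 0.001]
wrist_force: [-0.2, 0.3, 0.5]
opening: 0.999
```

move_arm(moves=[{"gripper": 100, "x": 0, "y": -1.5, "z": 3, "roll": 0}, {"gripper": 100, "x": 0, "y": 0, "z": 3, "roll": 0}, {"gripper": 100, "x": 0, "y": 0, "z": 0, "roll": 0}, {"gripper": 100, "x": 0, "y": 0, "z": 0, "roll": 0}, {"gripper": 100, "x": 0, "y": 0, "z": 0, "roll": 0}])

```text
time_s: 14.85
eef_pos: [0.5412, 0.2056, 0.3137]
eef_rot: [0.0, 0.959, 0.284, 0.002]
wrist_force: [0.9, -0.9, -0.1]
opening: 0.997
```

Run:
```python
from h import *
to([.558,.206,.252],33)
```

```text
t 14.85 pos [0.5412 0.2056 0.3137] xang 33.01 zax [ 3.1e-03  5.0e-04 -1.0e+00] F [ 0.9 -0.9 -0.1] op 0.997
roll 0.01 shift after roll cm [1.41 0.88 6.17]
```

move_arm(moves=[{"gripper": 100, "x": 1.4, "y": 0.9, "z": 0, "roll": 0}, {"gripper": 100, "x": 0, "y": 0, "z": 1, "roll": 0}, {"gripper": 100, "x": 0, "y": 0, "z": 2, "roll": 0}, {"gripper": 100, "x": 0, "y": 0, "z": 2, "roll": 0}, {"gripper": 100, "x": 0, "y": 0, "z": 1, "roll": 0}])

```text
time_s: 15.48
eef_pos: [0.5561, 0.2054, 0.249]
eef_rot: [-0.0, 0.959, 0.284, -0.002]
wrist_force: [-0.1, 0.1, 0.2]
opening: 1.004
```

move_arm(moves=[{"gripper": 55, "x": 0, "y": 0, "z": 0, "roll": 0}, {"gripper": 55, "x": 0, "y": 0, "z": 0, "roll": 0}, {"gripper": 55, "x": 0, "y": 0, "z": 0, "roll": 0}])

```text
time_s: 15.85
eef_pos: [0.5576, 0.2056, 0.2525]
eef_rot: [0.0, 0.959, 0.284, 0.001]
wrist_force: [0.2, 0.3, -0.1]
opening: 0.547
```

Run:
```python
from h import *
to([.558,.206,.252],33)
s=snap('scene','scene7')
cv2.imwrite('pics/crop8.png',cv2.resize(s['img'][120:205,130:240],None,fx=5,fy=5,interpolation=cv2.INTER_CUBIC)[:,:,::-1])
```

```text
t 15.85 pos [0.5576 0.2056 0.2525] xang 33.02 zax [ 1.4e-03  2.0e-04 -1.0e+00] F [ 0.2  0.3 -0.1] op 0.547
roll 0.02 shift after roll cm [ 0.05 -0.01  0.05]
```

View pics/crop8.png

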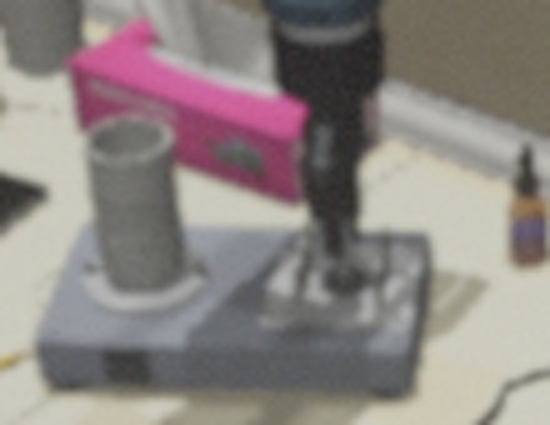

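The front finger (crop x≈335) stands between the fins (≈295 and 385). I'll close stepwise and watch for a side force.

move_arm(moves=[{"gripper": 46, "x": 0, "y": 0, "z": 0, "roll": 0}, {"gripper": 46, "x": 0, "y": 0, "z": 0, "roll": 0}])

```text
time_s: 16.15
eef_pos: [0.5574, 0.2056, 0.2521]
eef_rot: [0.0, 0.959, 0.284, 0.0]
wrist_force: [0.5, 0.2, 0.8]
opening: 0.461
```

move_arm(moves=[{"gripper": 41, "x": 0, "y": 0, "z": 0, "roll": 0}, {"gripper": 41, "x": 0, "y": 0, "z": 0, "roll": 0}])

```text
time_s: 16.4
eef_pos: [0.5575, 0.2057, 0.2521]
eef_rot: [0.0, 0.959, 0.284, 0.001]
wrist_force: [2.0, 0.8, 1.8]
opening: 0.409
```

move_arm(moves=[{"gripper": 38, "x": 0, "y": 0, "z": 0, "roll": 0}, {"gripper": 38, "x": 0, "y": 0, "z": 0, "roll": 0}])

```text
time_s: 16.65
eef_pos: [0.5578, 0.2058, 0.2523]
eef_rot: [-0.0, 0.959, 0.284, 0.001]
wrist_force: [4.6, 2.8, 2.9]
opening: 0.38
```

The back finger touches first, so I'll shift +2 mm and close on.

move_arm(moves=[{"gripper": 38, "x": 0.2, "y": 0, "z": 0, "roll": 0}, {"gripper": 38, "x": 0, "y": 0, "z": 0, "roll": 0}])

```text
time_s: 16.9
eef_pos: [0.5587, 0.2066, 0.2513]
eef_rot: [0.0, 0.959, 0.284, -0.001]
wrist_force: [2.3, 0.5, 1.6]
opening: 0.378
```

move_arm(moves=[{"gripper": 34, "x": 0, "y": 0, "z": 0, "roll": 0}, {"gripper": 34, "x": 0, "y": 0, "z": 0, "roll": 0}])

```text
time_s: 17.15
eef_pos: [0.5591, 0.2068, 0.2518]
eef_rot: [-0.0, 0.959, 0.284, 0.0]
wrist_force: [3.7, 3.4, -0.3]
opening: 0.342
```

move_arm(moves=[{"gripper": 34, "x": 0.2, "y": 0, "z": 0, "roll": 0}, {"gripper": 32, "x": 0, "y": 0, "z": 0, "roll": 0}, {"gripper": 32, "x": 0, "y": 0, "z": 0, "roll": 0}])

```text
time_s: 17.52
eef_pos: [0.5602, 0.2075, 0.2515]
eef_rot: [0.0, 0.959, 0.284, -0.001]
wrist_force: [-1.2, -1.0, 4.1]
opening: 0.319
```

move_arm(moves=[{"gripper": 28, "x": 0, "y": 0, "z": 0, "roll": 0}, {"gripper": 28, "x": 0, "y": 0, "z": 0, "roll": 0}])

```text
time_s: 17.77
eef_pos: [0.5601, 0.2074, 0.252]
eef_rot: [0.0, 0.959, 0.284, -0.001]
wrist_force: [-3.2, -2.9, 8.5]
opening: 0.292
```

move_arm(moves=[{"gripper": 22, "x": 0, "y": 0, "z": 0, "roll": 0}, {"gripper": 22, "x": 0, "y": 0, "z": 0, "roll": 0}])

```text
time_s: 18.02
eef_pos: [0.5601, 0.2074, 0.2521]
eef_rot: [0.0, 0.959, 0.284, -0.001]
wrist_force: [-4.1, -2.2, 9.7]
opening: 0.281
```

Run:
```python
from h import *
to([.558,.206,.252],33)
```

```text
t 18.02 pos [0.5601 0.2074 0.2521] xang 33.03 zax [-0.0024 -0.0013 -1.    ] F [-4.1 -2.2  9.7] op 0.281
roll 0.03 shift after roll cm [-0.25  0.01  0.01]
```

move_arm(moves=[{"gripper": 10, "x": 0.1, "y": 0, "z": -0.2, "roll": 0}, {"gripper": 10, "x": 0.1, "y": 0, "z": -0.2, "roll": 0}, {"gripper": 10, "x": 0, "y": 0, "z": 0, "roll": 0}])

```text
time_s: 18.4
eef_pos: [0.5607, 0.2078, 0.2529]
eef_rot: [0.0, 0.959, 0.284, -0.004]
wrist_force: [-2.9, -4.7, -6.2]
opening: 0.279
```

move_arm(moves=[{"gripper": 10, "x": 0.1, "y": 0, "z": -0.2, "roll": 0}, {"gripper": 10, "x": 0.1, "y": 0, "z": -0.2, "roll": 0}, {"gripper": 10, "x": 0, "y": 0, "z": 0, "roll": 0}])

```text
time_s: 18.77
eef_pos: [0.5616, 0.2093, 0.2553]
eef_rot: [-0.0, 0.959, 0.284, -0.005]
wrist_force: [-3.6, -2.1, -23.0]
opening: 0.28
```

Lifting meets 23 N. The full squeeze is probably trying to right the tilted lever and jamming the lock. I'll ease the squeeze.

move_arm(moves=[{"gripper": 25, "x": 0, "y": 0, "z": 0.3, "roll": 0}, {"gripper": 25, "x": 0, "y": 0, "z": 0, "roll": 0}])

```text
time_s: 19.02
eef_pos: [0.5628, 0.21, 0.2549]
eef_rot: [-0.001, 0.959, 0.284, -0.002]
wrist_force: [-3.2, -1.0, -24.2]
opening: 0.281
```

move_arm(moves=[{"gripper": 27, "x": 0, "y": 0, "z": 0, "roll": 0}, {"gripper": 27, "x": 0, "y": 0, "z": 0, "roll": 0}])

```text
time_s: 19.27
eef_pos: [0.5629, 0.2105, 0.2558]
eef_rot: [-0.001, 0.959, 0.284, -0.001]
wrist_force: [-5.4, 0.6, -24.5]
opening: 0.278
```

Run:
```python
from h import *
to([.558,.206,.252],33)
```

```text
t 19.27 pos [0.5629 0.2105 0.2558] xang 33.04 zax [-3.2e-03  7.0e-04 -1.0e+00] F [ -5.4   0.6 -24.5] op 0.278
roll 0.04 shift after roll cm [-0.65  0.11  0.38]
```

That force could lift the shaker's end, so I'll back down to neutral at once.

move_arm(moves=[{"gripper": 27, "x": -0.2, "y": 0, "z": 0.2, "roll": 0}, {"gripper": 27, "x": -0.2, "y": 0, "z": 0.2, "roll": 0}, {"gripper": 29, "x": 0, "y": 0, "z": 0, "roll": 0}, {"gripper": 29, "x": 0, "y": 0, "z": 0, "roll": 0}])

```text
time_s: 19.77
eef_pos: [0.5614, 0.2087, 0.2541]
eef_rot: [-0.001, 0.959, 0.284, 0.002]
wrist_force: [0.0, 6.1, -20.6]
opening: 0.294
```

Run:
```python
from h import *
to([.558,.206,.252],33)
s=snap('scene','scene8')
a=load('scene7')['img'].astype(int);b=s['img'].astype(int)
# shaker shift by phase correlation on left part of the shaker + stack
A=a[135:205,130:185].mean(2);B=b[135:205,130:185].mean(2);print('shift',cv2.phaseCorrelate(A,B,cv2.createHanningWindow((55,70),cv2.CV_64F)))
cv2.imwrite('pics/crop9.png',cv2.resize(s['img'][120:205,130:240],None,fx=5,fy=5,interpolation=cv2.INTER_CUBIC)[:,:,::-1])
```

```text
t 19.77 pos [0.5614 0.2087 0.2541] xang 33.0 zax [ 0.0041  0.0027 -1.    ] F [  0.    6.1 -20.6] op 0.294
roll 0.0 shift after roll cm [-0.44  0.04  0.21]
shift ((-0.09082200036041854, -0.2057411314618065), 0.8879489237225955)
```

View pics/crop9.png

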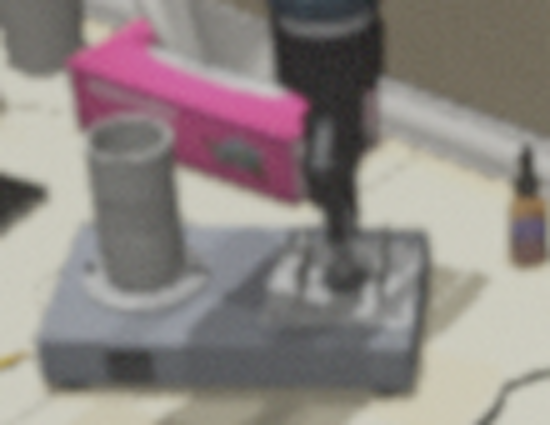

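The shaker has moved less than 0.3 px. The force doesn't match the command, so I'll relax the grip a little and re-read.

move_arm(moves=[{"gripper": 29, "x": 0, "y": 0, "z": 0.1, "roll": 0}, {"gripper": 29, "x": 0, "y": 0, "z": 0, "roll": 0}])

```text
time_s: 20.08
eef_pos: [0.5615, 0.2088, 0.2539]
eef_rot: [-0.001, 0.959, 0.284, 0.002]
wrist_force: [-2.5, 5.4, -14.4]
opening: 0.294
```

move_arm(moves=[{"gripper": 33, "x": 0, "y": 0, "z": 0, "roll": 0}, {"gripper": 33, "x": 0, "y": 0, "z": 0, "roll": 0}])

```text
time_s: 20.32
eef_pos: [0.5626, 0.2081, 0.2553]
eef_rot: [0.0, 0.959, 0.284, 0.004]
wrist_force: [-0.7, 3.3, -1.8]
opening: 0.328
```

Run:
```python
from h import *
to([.558,.206,.252],33); contact(-.165)
```

```text
t 20.32 pos [0.5626 0.2081 0.2553] xang 33.0 zax [ 0.0076  0.0015 -1.    ] F [-0.7  3.3 -1.8] op 0.328
roll -0.0 shift after roll cm [-0.5  -0.08  0.32]
```

My reading is that the fingertip edge bore on the collar's sloping front face, wedging it down. I need the pads about 8 mm deeper. I'll open a little, recentre, go deeper and regrip.

move_arm(moves=[{"gripper": 50, "x": -0.25, "y": 0, "z": 0, "roll": 0}, {"gripper": 50, "x": 0, "y": 0, "z": 0, "roll": 0}, {"gripper": 50, "x": 0, "y": 0, "z": 0.5, "roll": 0}, {"gripper": 50, "x": 0, "y": 0, "z": 0.5, "roll": 0}, {"gripper": 50, "x": 0, "y": 0, "z": 0, "roll": 0}])

```text
time_s: 20.95
eef_pos: [0.5582, 0.2063, 0.2408]
eef_rot: [-0.0, 0.959, 0.284, -0.001]
wrist_force: [-0.8, -1.2, -0.3]
opening: 0.497
```

Run:
```python
from h import *
to([.5598,.2072,.244],33)
```

```text
t 20.95 pos [0.5582 0.2063 0.2408] xang 33.01 zax [-1.5e-03 -3.0e-04 -1.0e+00] F [-0.8 -1.2 -0.3] op 0.497
roll 0.01 shift after roll cm [ 0.18  0.01 -0.32]
```

move_arm(moves=[{"gripper": 42, "x": 0.15, "y": 0, "z": -0.2, "roll": 0}, {"gripper": 38, "x": 0, "y": 0, "z": 0, "roll": 0}, {"gripper": 38, "x": 0, "y": 0, "z": 0, "roll": 0}])

```text
time_s: 21.32
eef_pos: [0.5601, 0.2074, 0.2441]
eef_rot: [-0.0, 0.959, 0.284, 0.001]
wrist_force: [2.6, 1.8, -0.5]
opening: 0.381
```

move_arm(moves=[{"gripper": 35, "x": 0, "y": 0, "z": 0, "roll": 0}, {"gripper": 35, "x": 0, "y": 0, "z": 0, "roll": 0}])

```text
time_s: 21.58
eef_pos: [0.56, 0.2074, 0.2444]
eef_rot: [0.0, 0.959, 0.284, 0.001]
wrist_force: [1.5, 1.9, 5.9]
opening: 0.357
```

move_arm(moves=[{"gripper": 33, "x": 0, "y": 0, "z": 0, "roll": 0}, {"gripper": 33, "x": 0, "y": 0, "z": 0, "roll": 0}])

```text
time_s: 21.82
eef_pos: [0.56, 0.2073, 0.2447]
eef_rot: [0.0, 0.959, 0.284, 0.0]
wrist_force: [-0.7, 1.0, 8.2]
opening: 0.34
```

It now grips at a wider opening (0.34) and is balanced. I'll lift along the lever in small steps.

move_arm(moves=[{"gripper": 31, "x": 0, "y": 0, "z": -0.1, "roll": 0}, {"gripper": 31, "x": 0.1, "y": 0, "z": -0.2, "roll": 0}, {"gripper": 31, "x": 0, "y": 0, "z": 0, "roll": 0}])

```text
time_s: 22.2
eef_pos: [0.5601, 0.2074, 0.2452]
eef_rot: [0.0, 0.959, 0.284, -0.001]
wrist_force: [3.1, -0.2, -9.6]
opening: 0.321
```

move_arm(moves=[{"gripper": 31, "x": 0.1, "y": 0, "z": -0.2, "roll": 0}, {"gripper": 31, "x": 0, "y": 0, "z": -0.1, "roll": 0}, {"gripper": 31, "x": 0, "y": 0, "z": 0, "roll": 0}])

```text
time_s: 22.58
eef_pos: [0.56, 0.2079, 0.2473]
eef_rot: [-0.0, 0.959, 0.284, -0.003]
wrist_force: [1.0, -1.9, -22.2]
opening: 0.32
```

It jams again under squeeze. I'll go back down and regrip as lightly as friction allows.

move_arm(moves=[{"gripper": 34, "x": 0, "y": 0, "z": 0.3, "roll": 0}, {"gripper": 40, "x": 0, "y": 0, "z": 0, "roll": 0}, {"gripper": 40, "x": 0, "y": 0, "z": 0, "roll": 0}])

```text
time_s: 22.95
eef_pos: [0.5612, 0.2083, 0.2481]
eef_rot: [0.0, 0.959, 0.284, -0.0]
wrist_force: [-6.7, -4.2, -5.8]
opening: 0.404
```

Run:
```python
from h import *
to([.5600,.2074,.2425],33)
```

```text
t 22.95 pos [0.5612 0.2083 0.2481] xang 33.03 zax [-8.e-04 -3.e-04 -1.e+00] F [-6.7 -4.2 -5.8] op 0.404
roll 0.03 shift after roll cm [-0.15  0.01  0.56]
```

move_arm(moves=[{"gripper": 38, "x": 0, "y": 0, "z": -0.1, "roll": 0}, {"gripper": 38, "x": 0.05, "y": 0, "z": -0.1, "roll": 0}, {"gripper": 38, "x": 0, "y": 0, "z": 0, "roll": 0}])

```text
time_s: 23.32
eef_pos: [0.561, 0.2083, 0.2493]
eef_rot: [0.0, 0.959, 0.284, -0.002]
wrist_force: [-8.4, -4.7, -8.2]
opening: 0.378
```

Run:
```python
from h import *
to([.5600,.2074,.2425],33)
```

```text
t 23.32 pos [0.561  0.2083 0.2493] xang 33.03 zax [-0.003  -0.0011 -1.    ] F [-8.4 -4.7 -8.2] op 0.378
roll 0.03 shift after roll cm [-0.13  0.03  0.68]
```

move_arm(moves=[{"gripper": 38, "x": 0, "y": 0, "z": -0.1, "roll": 0}, {"gripper": 38, "x": 0, "y": 0, "z": -0.1, "roll": 0}, {"gripper": 38, "x": 0, "y": 0, "z": 0, "roll": 0}])

```text
time_s: 23.7
eef_pos: [0.5631, 0.209, 0.2531]
eef_rot: [0.0, 0.959, 0.284, 0.003]
wrist_force: [0.5, 0.4, -1.0]
opening: 0.383
```

move_arm(moves=[{"gripper": 38, "x": 0, "y": 0, "z": -0.1, "roll": 0}, {"gripper": 38, "x": 0, "y": 0, "z": -0.1, "roll": 0}, {"gripper": 38, "x": 0, "y": 0, "z": 0, "roll": 0}])

```text
time_s: 24.08
eef_pos: [0.562, 0.2086, 0.2528]
eef_rot: [0.0, 0.959, 0.284, 0.0]
wrist_force: [-0.4, 0.8, -0.2]
opening: 0.385
```

Contact is lost without lifting the collar. I'll check the geometry of the grey boss below the collar, since the tips may be catching it.

Run:
```python
from h import *
s=load('scene0');ex=np.array([.8387,.5446]);piv=np.array([.5453,.1978])
off=proj(s,[.5682,.2126,.1165])-np.array([198.1,158.4]);print('off',off)
P=lambda x,z:(proj(s,np.r_[piv+ex*x,.052+z])-off).round(1)
a=np.array([np.sin(.4),np.cos(.4)]);b=np.array([a[1],-a[0]])
for n,q in(('tip',70*a),('fronttoplip',51*a-12.5*b),('backtoplip',51*a+12.5*b),('frontbottom',28*a-11*b),('pivot',0*a),('ring -x13 z0',np.array([-13,0])),('x-13 z10',np.array([-13,10])),('x-8 z15',np.array([-8,15]))): print(n,P(*(q/1000)))
for c,nm in((s,'scene'),):
    g=c['img'].astype(int).sum(2)//3
    print('\n'.join('%d '%r+''.join('%4d'%v for v in g[r,187:212]) for r in range(154,190)))
```

```text
off [-0.30834218 -2.09513513]
tip [198.1 158.4]
fronttoplip [197.6 164.4]
backtoplip [198.7 163.2]
frontbottom [197.7 170.8]
pivot [198.3 178. ]
ring -x13 z0 [197.7 180.1]
x-13 z10 [197.5 177.7]
x-8 z15 [197.6 175.8]
154   92  98 105 111 110 107 112 108 105 111 116 130 153 174 185 189 192 190 190 188 183 187 185 186 191
155   95  95 103 110 106 107 104 106 111 119 140 160 174 187 191 192 191 189 188 184 182 187 191 191 192
156   94  98 105 104 104 102 104 112 122 143 163 176 182 189 192 190 187 185 186 187 185 191 192 192 193
157   92  97 100 101 100 101 116 136 152 163 164 165 172 184 191 186 181 181 187 190 192 192 192 194 193
158   87  92  97 101 102 120 148 169 180 175 159 143 152 173 183 184 185 189 190 193 194 194 192 192 193
159   90  88  94 107 124 149 173 187 187 183 159 136 142 167 179 186 190 191 191 193 192 193 192 194 193
160  118 110 114 135 156 176 186 191 191 182 163 143 148 173 186 190 193 193 193 192 194 193 193 194 193
161  161 151 154 168 180 187 191 187 181 168 151 134 137 162 178 188 192 193 194 192 194 191 193 193 193
162  186 181 183 186 191 190 190 178 153 12
[... 2196 characters left out ...]
93 193 192 194 194 193 193 193 195 194 193 192 192 194 187 177 174 169
184  183 183 184 181 180 182 181 182 183 183 185 186 187 185 184 185 186 185 186 187 184 180 166 161 156
185  165 164 163 158 156 160 162 160 161 162 166 168 167 166 164 167 167 168 164 166 167 167 163 159 147
186  151 152 151 150 148 150 149 151 149 153 154 156 155 151 152 151 152 151 154 153 150 154 154 151 136
187  151 150 151 152 153 148 151 150 150 149 152 150 151 152 150 149 149 149 151 149 148 144 144 145 131
188  147 148 150 148 150 150 150 150 150 150 150 149 149 149 147 150 149 150 148 149 150 144 144 141 129
189  134 136 138 139 140 138 139 140 139 138 142 140 142 141 142 140 143 142 141 143 142 140 140 133 120
```

Boss and fins are clear of the tips. The likely cause is the squeeze couple (front contact 12 mm below the back one) loading the lock. Gripping about 9 mm higher puts both contacts nearly level, so I'll try that.

move_arm(moves=[{"gripper": 40, "x": 0, "y": 0, "z": -0.9, "roll": 0}, {"gripper": 40, "x": 0, "y": 0, "z": 0, "roll": 0}, {"gripper": 36, "x": 0, "y": 0, "z": 0, "roll": 0}, {"gripper": 36, "x": 0, "y": 0, "z": 0, "roll": 0}])

```text
time_s: 24.58
eef_pos: [0.5621, 0.2086, 0.262]
eef_rot: [0.0, 0.959, 0.284, 0.001]
wrist_force: [0.4, 0.6, 1.1]
opening: 0.36
```

move_arm(moves=[{"gripper": 32, "x": 0, "y": 0, "z": 0, "roll": 0}, {"gripper": 32, "x": 0, "y": 0, "z": 0, "roll": 0}])

```text
time_s: 24.82
eef_pos: [0.5624, 0.2088, 0.2622]
eef_rot: [-0.0, 0.959, 0.284, 0.001]
wrist_force: [3.7, 3.1, 1.9]
opening: 0.32
```

move_arm(moves=[{"gripper": 29, "x": 0, "y": 0, "z": 0, "roll": 0}, {"gripper": 29, "x": 0, "y": 0, "z": 0, "roll": 0}])

```text
time_s: 25.08
eef_pos: [0.5626, 0.209, 0.2625]
eef_rot: [-0.0, 0.959, 0.284, 0.002]
wrist_force: [5.0, 3.9, 1.4]
opening: 0.297
```

move_arm(moves=[{"gripper": 29, "x": 0.2, "y": 0, "z": 0, "roll": 0}, {"gripper": 28, "x": 0, "y": 0, "z": 0, "roll": 0}, {"gripper": 28, "x": 0, "y": 0, "z": 0, "roll": 0}])

```text
time_s: 25.45
eef_pos: [0.5636, 0.2095, 0.2623]
eef_rot: [0.0, 0.959, 0.284, -0.0]
wrist_force: [0.4, 0.4, 6.8]
opening: 0.281
```

move_arm(moves=[{"gripper": 26, "x": 0, "y": 0, "z": 0, "roll": 0}, {"gripper": 26, "x": 0, "y": 0, "z": 0, "roll": 0}])

```text
time_s: 25.7
eef_pos: [0.5636, 0.2095, 0.2625]
eef_rot: [0.0, 0.959, 0.284, -0.0]
wrist_force: [-0.1, 0.7, 9.1]
opening: 0.268
```

It's balanced. I'll lift along the lever.

move_arm(moves=[{"gripper": 25, "x": 0, "y": 0, "z": -0.2, "roll": 0}, {"gripper": 25, "x": 0.1, "y": 0, "z": -0.2, "roll": 0}, {"gripper": 25, "x": 0, "y": 0, "z": 0, "roll": 0}])

```text
time_s: 26.08
eef_pos: [0.5636, 0.2097, 0.2638]
eef_rot: [0.0, 0.959, 0.284, -0.002]
wrist_force: [4.1, -2.0, -11.6]
opening: 0.257
```

move_arm(moves=[{"gripper": 25, "x": 0.1, "y": 0, "z": -0.2, "roll": 0}, {"gripper": 25, "x": 0, "y": 0, "z": 0, "roll": 0}])

```text
time_s: 26.32
eef_pos: [0.5637, 0.2102, 0.2651]
eef_rot: [-0.0, 0.959, 0.284, -0.003]
wrist_force: [0.4, -3.8, -20.7]
opening: 0.264
```

New insight: the lever's tip button (about +17 mm, above the collar) projects past the back pad plane. So the back finger has been clamping the button, which is part of the lever, and the pull went into the lever instead of the collar. Plan:
1. Keep the back finger clear and press the front finger on the collar's front-lower corner. The +x push and friction both drive the collar up.
2. Once it's up, close the back finger onto the button to swing the lever.

move_arm(moves=[{"gripper": 30, "x": 0, "y": 0, "z": 0.2, "roll": 0}, {"gripper": 52, "x": 0, "y": 0, "z": 0, "roll": 0}, {"gripper": 52, "x": 0, "y": 0, "z": 0, "roll": 0}, {"gripper": 52, "x": 0, "y": 0, "z": 0, "roll": 0}])

```text
time_s: 26.82
eef_pos: [0.5657, 0.211, 0.267]
eef_rot: [0.0, 0.959, 0.284, 0.001]
wrist_force: [-0.1, -0.0, 0.4]
opening: 0.519
```

```bash
cat >> h.py <<'E'
def jy():
    o,R,p=st(); e=np.array([.8387,.5446]); f=np.array([.5446,-.8387]); F=o['wrist_force']
    print('t',round(o['time_s'],2),'jaw',(p[:2]@e*1000).round(1),'ey',(p[:2]@f*1000).round(1),'z',(p[2]*1000).round(1),'Fj',(F[:2]@e).round(1),'Fey',(F[:2]@f).round(1),'Fz',F[2].round(1),'op',round(o['opening'],3))
E
python3 - <<'E'
from h import *
jy()
E
```

```text
t 26.82 jaw 589.4 ey 131.1 z 267.0 Fj -0.1 Fey -0.0 Fz 0.4 op 0.519
```

move_arm(moves=[{"gripper": 52, "x": -0.2, "y": 0, "z": 0, "roll": 0}, {"gripper": 52, "x": 0, "y": 0, "z": 1.0, "roll": 0}, {"gripper": 52, "x": 0, "y": 0, "z": 1.0, "roll": 0}, {"gripper": 52, "x": 0, "y": 0, "z": 0.4, "roll": 0}, {"gripper": 52, "x": 0, "y": 0, "z": 0, "roll": 0}])

```text
time_s: 27.45
eef_pos: [0.5633, 0.2096, 0.2409]
eef_rot: [-0.0, 0.959, 0.284, -0.001]
wrist_force: [-0.0, -0.9, 0.1]
opening: 0.521
```

move_arm(moves=[{"gripper": 52, "x": 0.2, "y": 0, "z": 0, "roll": 0}, {"gripper": 52, "x": 0.1, "y": 0, "z": 0, "roll": 0}, {"gripper": 52, "x": 0, "y": 0, "z": 0, "roll": 0}])

```text
time_s: 27.82
eef_pos: [0.5656, 0.211, 0.2416]
eef_rot: [0.0, 0.959, 0.284, -0.001]
wrist_force: [-3.2, -2.3, 1.1]
opening: 0.521
```

Run:
```python
from h import *
jy()
```

```text
t 27.82 jaw 589.3 ey 131.1 z 241.6 Fj -3.9 Fey 0.2 Fz 1.1 op 0.521
```

Front contact made. I'll press to about 8 N, then rise following the lever slope.

move_arm(moves=[{"gripper": 52, "x": 0.15, "y": 0, "z": 0, "roll": 0}, {"gripper": 52, "x": 0.1, "y": 0, "z": -0.2, "roll": 0}, {"gripper": 52, "x": 0, "y": 0, "z": 0, "roll": 0}])

```text
time_s: 28.2
eef_pos: [0.5664, 0.2116, 0.2419]
eef_rot: [0.0, 0.959, 0.284, -0.004]
wrist_force: [-6.3, -6.0, -2.8]
opening: 0.518
```

Run:
```python
from h import *
jy()
```

```text
t 28.2 jaw 590.3 ey 131.0 z 241.9 Fj -8.5 Fey 1.6 Fz -2.8 op 0.518
```

move_arm(moves=[{"gripper": 52, "x": 0.05, "y": 0, "z": -0.2, "roll": 0}, {"gripper": 52, "x": 0.05, "y": 0, "z": -0.2, "roll": 0}, {"gripper": 52, "x": 0, "y": 0, "z": 0, "roll": 0}])

```text
time_s: 28.58
eef_pos: [0.5666, 0.2123, 0.245]
eef_rot: [0.0, 0.959, 0.284, -0.005]
wrist_force: [-7.6, -5.4, -4.6]
opening: 0.518
```

Run:
```python
from h import *
jy()
```

```text
t 28.57 jaw 590.8 ey 130.5 z 245.0 Fj -9.3 Fey 0.4 Fz -4.6 op 0.518
```

move_arm(moves=[{"gripper": 52, "x": 0.1, "y": 0, "z": -0.2, "roll": 0}, {"gripper": 52, "x": 0.1, "y": 0, "z": -0.2, "roll": 0}, {"gripper": 52, "x": 0, "y": 0, "z": 0, "roll": 0}])

```text
time_s: 28.95
eef_pos: [0.5673, 0.2131, 0.2478]
eef_rot: [0.0, 0.959, 0.284, -0.007]
wrist_force: [-9.7, -8.2, -8.0]
opening: 0.524
```

Run:
```python
from h import *
jy()
```

```text
t 28.95 jaw 591.8 ey 130.2 z 247.8 Fj -12.7 Fey 1.6 Fz -8.0 op 0.524
```

move_arm(moves=[{"gripper": 52, "x": 0, "y": 0, "z": -0.2, "roll": 0}, {"gripper": 52, "x": 0, "y": 0, "z": -0.2, "roll": 0}, {"gripper": 52, "x": 0, "y": 0, "z": 0, "roll": 0}])

```text
time_s: 29.32
eef_pos: [0.571, 0.2144, 0.2565]
eef_rot: [0.0, 0.959, 0.284, 0.001]
wrist_force: [-0.5, -0.6, -0.2]
opening: 0.519
```

Run:
```python
from h import *
jy(); o,R,p=st(); print(R[:,2], o['torque'])
s=snap('scene','scene9')
a=load('scene6')['img'].astype(float).mean(2);b=s['img'].astype(float).mean(2)
w=(slice(140,205),slice(132,185));print('shaker shift px',cv2.phaseCorrelate(a[w],b[w],cv2.createHanningWindow((53,65),cv2.CV_64F)))
```

```text
t 29.32 jaw 595.6 ey 131.1 z 256.5 Fj -0.7 Fey 0.2 Fz -0.2 op 0.519
[ 1.17077733e-03  2.12198770e-04 -9.99999292e-01] [-0.21613083  0.31328546 -0.02262678]
shaker shift px ((-0.057437025724812685, -0.17633594810049402), 0.8436659578028198)
```

It slipped off again. Better idea: turn the jaws 90° and pinch the collar's lip across the hinge (y) with the tips just above the fins. Both contacts are then level, there is no couple on the lever and no button in the way, and the collar can pivot between the pads through the swing. The shaker is unmoved (<0.2 px). I'll rise and turn.

Run:
```python
from h import *
o=ctrl.get_obs();print(o['q'].round(2))
```

```text
[ 0.16  0.42  1.62 -0.    1.09 -0.41]
```

move_arm(moves=[{"gripper": 60, "x": -0.3, "y": 0, "z": -1.5, "roll": 0}, {"gripper": 60, "x": 0, "y": 0, "z": -3, "roll": 0}, {"gripper": 60, "x": 0, "y": 0, "z": -2, "roll": 0}])

```text
time_s: 29.75
eef_pos: [0.5688, 0.2128, 0.3237]
eef_rot: [0.0, 0.959, 0.284, 0.002]
wrist_force: [0.7, 0.5, 0.2]
opening: 0.599
```

move_arm(moves=[{"gripper": 60, "x": 0, "y": 0, "z": 0, "roll": 10}, {"gripper": 60, "x": 0, "y": 0, "z": 0, "roll": 10}, {"gripper": 60, "x": 0, "y": 0, "z": 0, "roll": 10}, {"gripper": 60, "x": 0, "y": 0, "z": 0, "roll": 10}, {"gripper": 60, "x": 0, "y": 0, "z": 0, "roll": 10}])

```text
time_s: 30.38
eef_pos: [0.5684, 0.2127, 0.3219]
eef_rot: [-0.0, 0.989, -0.151, 0.001]
wrist_force: [-0.6, 0.4, -0.2]
opening: 0.598
```

move_arm(moves=[{"gripper": 60, "x": 0, "y": 0, "z": 0, "roll": 10}, {"gripper": 60, "x": 0, "y": 0, "z": 0, "roll": 10}, {"gripper": 60, "x": 0, "y": 0, "z": 0, "roll": 10}, {"gripper": 60, "x": 0, "y": 0, "z": 0, "roll": 10}, {"gripper": 60, "x": 0, "y": 0, "z": 0, "roll": 0}])

```text
time_s: 31.0
eef_pos: [0.5683, 0.2127, 0.3217]
eef_rot: [-0.0, 0.879, -0.476, 0.001]
wrist_force: [0.2, -0.6, -0.5]
opening: 0.6
```

Run:
```python
from h import *
e=np.array([.8387,.5446]);f=np.array([.5446,-.8387])
t=e*.585+f*.1311   # jaw(long x of shaker) 585 = pivot 566.3+19
print(t); to([t[0],t[1],.256],-57); print(ctrl.get_obs()['q'].round(2))
```

```text
[0.56203656 0.20863743]
t 31.0 pos [0.5683 0.2127 0.3217] xang -56.89 zax [ 1.4e-03  3.0e-04 -1.0e+00] F [ 0.2 -0.6 -0.5] op 0.6
roll 0.11 shift after roll cm [-0.01  0.76  6.56]
[0.16 0.33 1.6  0.   1.21 1.16]
```

move_arm(moves=[{"gripper": 60, "x": 0, "y": 0.75, "z": 1.5, "roll": 0}, {"gripper": 60, "x": 0, "y": 0, "z": 2, "roll": 0}, {"gripper": 60, "x": 0, "y": 0, "z": 2, "roll": 0}, {"gripper": 60, "x": 0, "y": 0, "z": 1, "roll": 0}, {"gripper": 60, "x": 0, "y": 0, "z": 0, "roll": 0}])

```text
time_s: 31.62
eef_pos: [0.5615, 0.2085, 0.2542]
eef_rot: [0.001, 0.879, -0.477, -0.001]
wrist_force: [0.1, -0.4, -0.4]
opening: 0.599
```

Run:
```python
from h import *
jy(); s=snap('scene','scene10')
cv2.imwrite('pics/crop10.png',cv2.resize(s['img'][130:195,165:235],None,fx=8,fy=8,interpolation=cv2.INTER_CUBIC)[:,:,::-1])
```

```text
t 31.62 jaw 584.5 ey 130.9 z 254.2 Fj -0.2 Fey 0.4 Fz -0.4 op 0.599
```

View pics/crop10.png

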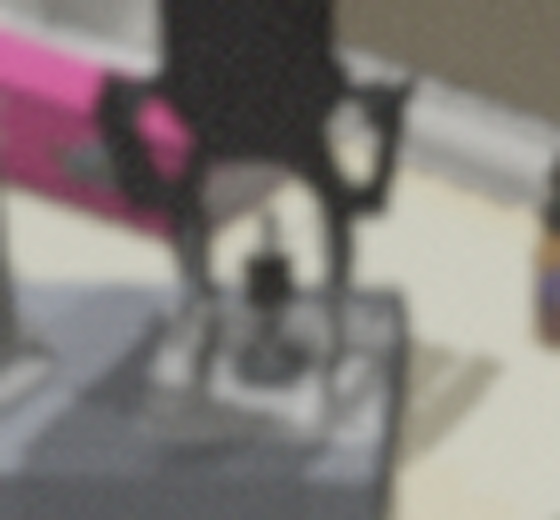

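The view is clear. The fingers (crop x≈200 and 338) straddle the collar (x≈268, rows 255–305), with the tips just above the fins. I'll close.

move_arm(moves=[{"gripper": 42, "x": 0, "y": 0, "z": 0, "roll": 0}, {"gripper": 36, "x": 0, "y": 0, "z": 0, "roll": 0}, {"gripper": 34, "x": 0, "y": 0, "z": 0, "roll": 0}, {"gripper": 34, "x": 0, "y": 0, "z": 0, "roll": 0}])

```text
time_s: 32.17
eef_pos: [0.5619, 0.2086, 0.256]
eef_rot: [-0.0, 0.879, -0.477, 0.0]
wrist_force: [0.5, 0.5, 0.1]
opening: 0.342
```

move_arm(moves=[{"gripper": 29, "x": 0, "y": 0, "z": 0, "roll": 0}, {"gripper": 29, "x": 0, "y": 0, "z": 0, "roll": 0}])

```text
time_s: 32.42
eef_pos: [0.5619, 0.2086, 0.2558]
eef_rot: [-0.0, 0.879, -0.477, 0.0]
wrist_force: [0.4, 0.3, 0.3]
opening: 0.289
```

move_arm(moves=[{"gripper": 22, "x": 0, "y": 0, "z": 0, "roll": 0}, {"gripper": 22, "x": 0, "y": 0, "z": 0, "roll": 0}])

```text
time_s: 32.67
eef_pos: [0.562, 0.2086, 0.2561]
eef_rot: [-0.0, 0.879, -0.477, 0.0]
wrist_force: [-2.2, -0.6, 3.7]
opening: 0.243
```

Run:
```python
from h import *
jy()
```

```text
t 32.67 jaw 584.9 ey 131.1 z 256.1 Fj -2.2 Fey -0.7 Fz 3.7 op 0.243
```

Balanced grip. I'll squeeze firmly and lift along the lever (+x of the shaker is tool −y).

move_arm(moves=[{"gripper": 10, "x": 0, "y": 0, "z": 0, "roll": 0}, {"gripper": 10, "x": 0, "y": -0.1, "z": -0.2, "roll": 0}, {"gripper": 10, "x": 0, "y": -0.1, "z": -0.2, "roll": 0}, {"gripper": 10, "x": 0, "y": 0, "z": 0, "roll": 0}])

```text
time_s: 33.17
eef_pos: [0.5632, 0.2094, 0.259]
eef_rot: [0.001, 0.879, -0.477, -0.001]
wrist_force: [-0.9, -2.1, -3.7]
opening: 0.244
```

Run:
```python
from h import *
jy()
```

```text
t 33.17 jaw 586.4 ey 131.1 z 259.0 Fj -1.9 Fey 1.2 Fz -3.7 op 0.244
```

The collar is now lifting against its spring alone (−3.7 N at 3 mm). I'll continue.

move_arm(moves=[{"gripper": 10, "x": 0, "y": -0.1, "z": -0.25, "roll": 0}, {"gripper": 10, "x": 0, "y": -0.1, "z": -0.25, "roll": 0}, {"gripper": 10, "x": 0, "y": -0.1, "z": -0.25, "roll": 0}, {"gripper": 10, "x": 0, "y": 0, "z": 0, "roll": 0}])

```text
time_s: 33.67
eef_pos: [0.5659, 0.2113, 0.2672]
eef_rot: [0.0, 0.879, -0.477, -0.0]
wrist_force: [-1.9, -2.8, -4.9]
opening: 0.241
```

Run:
```python
from h import *
jy()
```

```text
t 33.67 jaw 589.7 ey 131.0 z 267.2 Fj -3.1 Fey 1.3 Fz -4.9 op 0.241
```

Lifted about 11 mm at 5.7 N. Now I'll swing along the arc to upright.

move_arm(moves=[{"gripper": 10, "x": 0, "y": 0.3, "z": -0.15, "roll": 0}, {"gripper": 10, "x": 0, "y": 0.5, "z": -0.15, "roll": 0}, {"gripper": 10, "x": 0, "y": 0.5, "z": -0.1, "roll": 0}, {"gripper": 10, "x": 0, "y": 0.5, "z": -0.05, "roll": 0}, {"gripper": 10, "x": 0, "y": 0.5, "z": -0.05, "roll": 0}])

```text
time_s: 34.3
eef_pos: [0.5468, 0.1987, 0.2724]
eef_rot: [-0.001, 0.879, -0.477, 0.001]
wrist_force: [4.7, 1.0, -10.0]
opening: 0.241
```

Run:
```python
from h import *
jy()
```

```text
t 34.3 jaw 566.8 ey 131.2 z 272.4 Fj 4.5 Fey 1.8 Fz -10.0 op 0.241
```

The lever is upright and moving freely. Now the second half of the arc.

move_arm(moves=[{"gripper": 10, "x": 0, "y": 0.5, "z": 0.05, "roll": 0}, {"gripper": 10, "x": 0, "y": 0.5, "z": 0.1, "roll": 0}, {"gripper": 10, "x": 0, "y": 0.5, "z": 0.15, "roll": 0}, {"gripper": 10, "x": 0, "y": 0.5, "z": 0.2, "roll": 0}, {"gripper": 10, "x": 0, "y": 0, "z": 0, "roll": 0}])

```text
time_s: 34.92
eef_pos: [0.5302, 0.1877, 0.2679]
eef_rot: [-0.0, 0.879, -0.477, 0.001]
wrist_force: [3.3, -0.0, -4.0]
opening: 0.243
```

Run:
```python
from h import *
jy()
```

```text
t 34.92 jaw 546.9 ey 131.3 z 267.9 Fj 2.8 Fey 1.8 Fz -4.0 op 0.243
```

move_arm(moves=[{"gripper": 10, "x": 0, "y": 0.25, "z": 0.08, "roll": 0}, {"gripper": 10, "x": 0, "y": 0.2, "z": 0.05, "roll": 0}, {"gripper": 10, "x": 0, "y": 0, "z": 0, "roll": 0}])

```text
time_s: 35.3
eef_pos: [0.5269, 0.1855, 0.2669]
eef_rot: [-0.001, 0.879, -0.477, 0.001]
wrist_force: [5.3, 1.6, -4.3]
opening: 0.24
```

Run:
```python
from h import *
jy()
```

```text
t 35.3 jaw 542.9 ey 131.4 z 266.9 Fj 5.3 Fey 1.6 Fz -4.3 op 0.24
```

At the forward end. I'll lower the collar along the lever, keeping a slight forward bias.

move_arm(moves=[{"gripper": 10, "x": 0, "y": 0.05, "z": 0.2, "roll": 0}, {"gripper": 10, "x": 0, "y": -0.1, "z": 0.25, "roll": 0}, {"gripper": 10, "x": 0, "y": -0.1, "z": 0.25, "roll": 0}, {"gripper": 10, "x": 0, "y": -0.1, "z": 0.25, "roll": 0}, {"gripper": 10, "x": 0, "y": 0, "z": 0, "roll": 0}])

```text
time_s: 35.92
eef_pos: [0.5296, 0.1872, 0.258]
eef_rot: [-0.002, 0.879, -0.477, 0.002]
wrist_force: [7.0, 3.0, -1.7]
opening: 0.245
```

Run:
```python
from h import *
jy()
```

```text
t 35.92 jaw 546.1 ey 131.4 z 258.0 Fj 7.5 Fey 1.3 Fz -1.7 op 0.245
```

move_arm(moves=[{"gripper": 10, "x": 0, "y": -0.1, "z": 0.2, "roll": 0}, {"gripper": 10, "x": 0, "y": -0.1, "z": 0, "roll": 0}, {"gripper": 10, "x": 0, "y": 0, "z": 0, "roll": 0}])

```text
time_s: 36.3
eef_pos: [0.5308, 0.188, 0.2569]
eef_rot: [-0.001, 0.879, -0.477, 0.001]
wrist_force: [-0.1, 0.1, 9.2]
opening: 0.25
```

Run:
```python
from h import *
jy()
```

```text
t 36.3 jaw 547.6 ey 131.4 z 256.9 Fj -0.0 Fey -0.1 Fz 9.2 op 0.25
```

It's bottomed (Fz +9), with side force zero. A light lock test: nudge backward 5 mm and see whether it resists.

move_arm(moves=[{"gripper": 10, "x": 0, "y": -0.25, "z": -0.1, "roll": 0}, {"gripper": 10, "x": 0, "y": -0.25, "z": 0, "roll": 0}, {"gripper": 10, "x": 0, "y": 0, "z": 0, "roll": 0}])

```text
time_s: 36.67
eef_pos: [0.5336, 0.1898, 0.2576]
eef_rot: [0.002, 0.879, -0.477, -0.001]
wrist_force: [-8.5, -7.9, 16.6]
opening: 0.243
```

Run:
```python
from h import *
jy()
```

```text
t 36.67 jaw 550.9 ey 131.4 z 257.6 Fj -11.4 Fey 2.0 Fz 16.6 op 0.243
```

It's locked: 11 N resists after the play. I'll push it back fully forward, then release and retreat.

move_arm(moves=[{"gripper": 10, "x": 0, "y": 0.3, "z": -0.1, "roll": 0}, {"gripper": 10, "x": 0, "y": 0.3, "z": 0, "roll": 0}, {"gripper": 10, "x": 0, "y": 0.05, "z": 0, "roll": 0}, {"gripper": 10, "x": 0, "y": 0, "z": 0, "roll": 0}])

```text
time_s: 37.17
eef_pos: [0.5298, 0.1874, 0.2575]
eef_rot: [-0.002, 0.879, -0.477, 0.002]
wrist_force: [5.9, 2.9, -0.4]
opening: 0.243
```

Run:
```python
from h import *
jy()
```

```text
t 37.17 jaw 546.4 ey 131.4 z 257.5 Fj 6.6 Fey 0.8 Fz -0.4 op 0.243
```

move_arm(moves=[{"gripper": 55, "x": 0, "y": 0, "z": 0, "roll": 0}, {"gripper": 55, "x": 0, "y": 0, "z": 0, "roll": 0}, {"gripper": 55, "x": 0, "y": 0, "z": -1, "roll": 0}, {"gripper": 55, "x": 0, "y": 0, "z": -3, "roll": 0}, {"gripper": 55, "x": 0, "y": 0, "z": -5, "roll": 0}])

```text
time_s: 37.8
eef_pos: [0.5278, 0.1869, 0.3461]
eef_rot: [0.001, 0.879, -0.477, -0.002]
wrist_force: [0.4, -0.5, 0.8]
opening: 0.551
```

move_arm(moves=[{"gripper": 55, "x": 0, "y": 0, "z": -6, "roll": 0}, {"gripper": 55, "x": 5, "y": 0, "z": 0, "roll": 0}, {"gripper": 55, "x": 6, "y": 0, "z": 0, "roll": 0}, {"gripper": 55, "x": 6, "y": 0, "z": 0, "roll": 0}, {"gripper": 55, "x": 6, "y": 0, "z": 0, "roll": 0}])

```text
time_s: 38.42
eef_pos: [0.6547, -0.0074, 0.4073]
eef_rot: [-0.0, 0.879, -0.477, 0.0]
wrist_force: [-0.1, 0.5, 0.8]
opening: 0.552
```

move_arm(moves=[{"gripper": 55, "x": 6, "y": 0, "z": 0, "roll": 0}, {"gripper": 55, "x": 5, "y": 0, "z": 0, "roll": 0}, {"gripper": 55, "x": 0, "y": 0, "z": 0, "roll": 0}, {"gripper": 55, "x": 0, "y": 0, "z": 0, "roll": 0}])

```text
time_s: 38.92
eef_pos: [0.7137, -0.0978, 0.4064]
eef_rot: [-0.0, 0.879, -0.477, -0.001]
wrist_force: [-0.2, -0.3, -0.0]
opening: 0.556
```

Run:
```python
from h import *
jy(); s=snap('scene','scene11');t=snap('top','top11')
a=load('scene6')['img'].astype(float).mean(2);b=s['img'].astype(float).mean(2)
w=(slice(140,205),slice(132,185));print('shaker+stack shift px',cv2.phaseCorrelate(a[w],b[w],cv2.createHanningWindow((53,65),cv2.CV_64F)))
g=s['img'].astype(int).sum(2)//3
print('\n'.join('%d '%r+''.join('%4d'%v for v in g[r,189:209]) for r in range(156,184)))
g=t['img'].astype(int).sum(2)//3
print('\n'.join('%d '%r+''.join('%4d'%v for v in g[r,171:194]) for r in range(184,210)))
piv=np.array([.5453,.1978]);ex=np.array([.8387,.5446])
for L in(-.4,.4): print(L,'tip scene',proj(s,np.r_[piv+ex*.07*np.sin(L),.1165])+[.3,2.1],'collar top',proj(t,np.r_[piv+ex*.041*np.sin(L),.0898]))
```

```text
t 38.92 jaw 545.3 ey 470.7 z 406.4 Fj -0.3 Fey 0.1 Fz -0.0 op 0.556
shaker+stack shift px ((-0.038438938093761976, -0.2378339066660402), 1.0090796760300609)
156  106 112 110 106 109 116 130 156 176 187 194 197 198 196 191 192 192 193 194 197
157  106 107 104 107 122 142 161 180 192 196 197 197 197 193 187 187 194 197 198 199
158  100 103 109 124 152 174 186 196 197 199 196 192 191 190 191 194 198 198 199 199
159   98 110 130 156 180 191 194 197 199 195 193 188 187 193 197 198 200 199 200 199
160  119 140 161 182 192 198 199 195 193 191 188 190 193 197 200 199 199 199 198 200
161  159 176 186 193 197 198 196 191 184 187 192 197 200 199 198 199 198 199 200 198
162  190 194 197 196 196 193 190 188 190 193 198 199 199 200 201 199 198 200 199 199
163  197 197 197 196 191 184 186 189 194 197 197 198 199 198 197 197 198 196 195 196
164  192 190 188 185 180 182 189 194 193 190 188 192 192 191 191 192 191 188 186 187
165  173 170 166 165 165 166 177 185 179 162 157 166 171 174 173 174 174 174 167 172
166  162 158 145 145 144 137 142 151 139 118 116 138 153 160 159 161 162 162 152 155
167  164
[... 3421 characters left out ...]
 153 151 151 148 145 143 145 150 154 153 151 152 151
205  148 153 153 153 149 142 132 119 122 140 151 151 154 151 150 148 149 151 154 153 154 152 152
206  140 151 153 154 154 148 143 125 114 126 145 152 153 154 153 151 152 150 152 151 151 148 143
207  126 143 151 151 154 151 147 128 113 114 135 150 154 151 155 150 152 154 152 151 146 138 129
208  119 136 148 152 153 153 149 140 122 109 126 146 152 153 153 154 154 152 150 142 132 127 117
209  116 125 137 151 151 152 152 148 138 129 135 146 151 154 154 154 151 147 141 131 123 121 118
-0.4 tip scene [195.80674074 166.95354121] collar top [183.84737786 200.10223024]
0.4 tip scene [198.07467889 158.40543332] collar top [178.82224506 192.66568395]
```

The button and collar are now at the forward positions in both views, and the shaker and stack have moved less than 0.3 px. I'll hand in.

```bash
python3 -c "
from bench import ctrl
print(ctrl.hand_in())"
```

```text
the job is handed in; nothing more can be done
None
```

The sieve is nested on the stack and released, and after that the toggle was switched on and locked. The job was handed in at about 39 s of the 61 s allowed; no verdict was reported.

**Sieve:** The first two lowerings landed on the rim with 27–35 N. The wrist moment showed where it touched, so I shifted the sieve and it went in freely. It seated at the expected height and looked level and coaxial in both views after release.

**Toggle:** Several front-and-back pinches, as the brief describes, failed to lift the collar and pulled up to 24 N on the shaker. I think the back finger was clamping the lever's button. I then pinched the collar across the hinge, just above the fins. It lifted against its spring alone (about 6 N), and I swung the lever forward and lowered the collar until it bottomed.

**Last checks:**
- **Lock:** a backward nudge met 11 N after the play, so it is locked. I then pushed the lever fully forward again and released it.
- **Position:** both cameras show the lever leaning forward where predicted.
- **Shaker and stack:** they shifted less than 0.3 px (under about 1 mm) between the look after nesting and the last one. The 24 N pulls may have lifted the shaker's end slightly for a moment, and I did not compare its position from before the sieve was nested.
- **Other objects:** I did not re-measure them; nothing was felt touching them.

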